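Swing out the folding peg and hang the ring gauge on it

ROBOT

A 6-joint arm with a two-finger parallel gripper is mounted at the origin on a cart in front of the work surface, level with it; the furniture and walls round the work are solid. World frame = base frame: x ahead of the robot, y to its left, z up, the work surface at z = 0. Lengths are in mm, angles in rad, forces in N, time in s.
With the tool pointing down it reaches from about 350 to 975 mm from the base axis. Payload 7.1 kg.
Tool frame: the origin (TCP) lies midway between the tips of the shut fingers; the grasp point (between the pads) lies 19 mm behind it (ctrl.pinch_z is the distance from the TCP to the grasp point, in mm); z points along the fingers, y is the direction in which the jaws open and shut (so a half turn about z gives the same grasp; the last joint's range is limited). The gripper opens to 88 mm and grips with 3 to 60 N. Pads are 20 mm wide; open, the fingers measure 115 mm over their backs; the gripper's body (75 mm by 178 mm) begins 61 mm behind the grasp point.
Start: joints at [-1.283, 0.423, 1.63, -0, 1.089, -0.019], TCP at [188.774, -595.793, 188.675] pointing down, gripper open.
Joint ranges: [-3, 3], [-0.9, 2.11], [0.09, 2.58], [-1.31, 4.45], [0.11, 2.69], [-2.54, 2.54]. Speed limits (rad/s): [2.39, 2.39, 3.01, 3.14, 3.14, 3.14].

INTERFACE

Orientations are given as a rotation vector (axis times angle).
In Python, from workcell import ctrl gives the robot as it stands.
- The arm moves only by the tool jog_arm, never from a script. Its arguments are lists of equal length, an entry for each row: "xyz": the shift along the world's x, y, z in mm, a list of three; "yaw": the turn about the world's z in degrees. A call has 1 to 20 rows; each row shifts and turns the pose as measured when the row begins; what a row does not reach is not made up. A row lasts 1/12 s, in which the tool goes at most 41.7 mm and 7.16 degrees, less where a joint would pass 70% of its speed; a pose out of reach is approached as far as the arm can. A call with a gripper value outside its range is refused whole. "gripper" is the closure, from 0 (fully open) to 1 (shut), set as the call begins (left out, the last holds). The fingers move at their own pace and stop on an object; the grip force is fixed at half the most. Time passes only in rows, so rows that do not move let the fingers close. It gives the time, the measured TCP pose, the force and the opening at its end, in the units of the state.
- ctrl.get_obs(): the state, without advancing time (a new reading comes with each control period).
- ctrl.get_image(name): name is "scene" or "top"; returns a dict with "img" (420x560x3 uint8, blue, green, red), "K" (3x3 intrinsics, pixels), "R" (3x3) and "t" (3): a world point X has camera coordinates R X + t. Camera axes: x right, y down, z forward; pixel columns grow to the right and rows downward; lengths in mm; the calibration is good to about 2 mm. A picture is of the moment at which its call begins. There is no depth.
- ctrl.close_job(): hands the job in, once; it reports no verdict.
Trained networks look in a picture, given as the dict that the camera call returned (one of the last four; its "shot" number tells which), for a name from the list of things; names that differ only in an ending like _2 or _b are one class to them, and where a whole thing is asked for, a point or a joint stands for the part that bears it (a point fixed in the world has none). Each returns a list of dicts, best first, with "confidence" (0 to 1); they miss things now and then, are a little off and sometimes report something else, mostly with a low value. They report only what shows in the picture. A call takes as long as a camera call.
- ctrl.find_in(picture, thing): "centre" ([column, row] as shares, 0 to 1, of the picture: columns of its width, rows of its height, amid what is visible of it).
- ctrl.regions_of(picture, thing): "region" (420x560 bool, what is visible of it) and "centre" ([column, row] as shares, 0 to 1, of the picture: columns of its width, rows of its height, amid what is visible of it).
- ctrl.pinpoint(picture, thing): "centre" ([column, row] as shares, 0 to 1, of the picture: columns of its width, rows of its height: a listed point, or the origin of a listed thing).
The state is a dict: "t": time; "qpos": joint angles; "qvel": joint speeds; "joint_torque": joint torques, N m; "ee_pos": TCP position; "orientation": TCP orientation; "ft_force": force on the tool from outside, world axes, zero at the start; "moment": the same for the moment, N m; "width": finger opening in mm.
Only numpy, scipy, OpenCV 4.12 (cv2) and the standard library are available. Lean on these libraries where they do the work, as an engineer would, in place of code of your own. Each camera call takes 0.05 s, during which the arm holds its last target.

TASK

Swing the folded peg on the hanging stand outward until it meets its stop, then take the steel ring gauge from its cradle and hang it on the peg, behind the upturned end, so that it hangs freely and the peg is still fully out. Work gently: the stand is not fastened and must not be shoved or dragged along the bench, the ring must not be jammed on the peg, and leave the other things alone.

Things in the scene. Friction and masses are not known exactly. Their poses are not given: they have to be found in the camera images.
- panel: The hanging stand with all it carries, 4 kg, standing loose: over about 8 N at the peg's end it slides. Grey panel 12 mm thick (x), 190 wide (y), top at 132 mm, on a foot plate 110 x 200 x 10 mm. Origin: underside, below the middle of the panel; z up; the front faces -x. In front, near the +y end, a vertical pin (its axis 22 mm ahead of the panel's middle plane) carries a stop collar and, above it, the folding peg.
- hook_pivot (a point): On the pin's axis, at the height of the peg's axis: 150 mm above the bench, 18 mm over the panel's top, so fingers reach down on both sides of the peg. It does not turn with the peg. Peg: level round steel bar, 8 mm diameter; its end, 95 mm from the pin's axis, turns up (8 mm thick too) to 13 mm above the peg's axis. Hub on the pin: 22 mm diameter, 16 mm above the axis.
- hook (a joint): Swing of the peg about the pin, rad, clockwise from above; starts at 0.05 to 0.25; inner stop -0.45, outer stop (fully out) 1.571. With the collar square the peg points along the stand's -y at 0, along its -x at 1.571. But the collar (both stops) was clamped by hand, up to 0.35 rad off square either way; no reading shows this: feel or see it. Stiff hinge, 0.25 N m; stays where left.
- ring_center (a point): Centre of the steel ring gauge: 55 mm outside, bore 22 mm, 16 mm thick, about 0.18 kg; z = axis of the bore. It starts upright (bore level) in its cradle, centre 37 mm above the bench, its top 35 mm clear of the cradle: grip its two flat faces from above; the rim is 16 mm deep over the bore. Hung on the peg, its centre is 7 mm below the peg's axis.
- ring: The same ring gauge; origin at the centre of one flat face, z along the bore. To pass over the peg's upturned end its centre must be about 4.5 mm above the peg's axis and the bore in line with the peg as it really points; 2 to 3 mm of room then remains all round.
- cradle: Fixed cradle of the ring: dark base 50 x 64 x 8 mm with two bars and two aluminium cheeks, their tops 30 mm above the bench, 18 mm apart along x; x is the direction of the ring's bore. Origin: centre of the underside.
- plug_c (a point): Bystander, to be left alone: cylindrical plug gauge, knurled in the middle, 20 x 110 mm, lying. Point 6 mm above its underside.
- rotor_b_c (a point): Bystander, to be left alone: small turned rotor standing on its flange, 54 mm wide and high. Point 6 mm above its underside.
- tin_c (a point): Bystander, to be left alone: open round tin of screws, 63 mm across, 28 mm high. Point 6 mm above its underside.

How it is judged (in metres and radians):
On the way, in this order (a step that is already met when the one before it is completed fails the run):
1. the peg is swung fully out, to its stop (value of joint hook above 1.54 rad), for 0.2 s.
2. the ring hangs on the peg, released (value of joint hook above 1.5 rad and height (world z) of ring_center between 0.136 and 0.15 m and horizontal distance between ring_center and hook_pivot between 0.015 and 0.09 m and angle between ring_center's own z axis and vertical between 1.25 and 1.89 rad and contact force between ring and panel above 0.5 N and contact force between the fingers and ring below 0.2 N and linear speed of ring below 0.03 m/s), for 0.2 s.
At the end, for the whole second after the job is handed in: The peg is out to within 0.07 rad of its stop (over 1.50 rad), and the ring gauge hangs on it at rest, let go by the fingers, bore within 0.32 rad of level, its centre 136 to 150 mm above the bench and 15 to 90 mm from the pin's axis, so behind the upturned end (all of step 2); the robot touches nothing.
It fails at once if the ring is pressed on the peg or stand with more than 20 N (contact force between ring and panel above 20 N).
It fails at once if the stand is shoved or dragged more than 3 mm (distance of any of panel, hook_pivot from where it was at the start of the episode above 0.003 m).
It fails at once if one of the other things is moved by more than 20 mm (distance of any of plug_c, rotor_b_c, tin_c from where it was at the start of the episode above 0.02 m).
It also fails if it takes over 70 s, if anything falls off the work surface, if the arm or the gripper's body presses on something with over 40 N, if the wrist force passes 120 N, or if a joint passes its speed limit or range.

## Working session

There is one attempt and no reset: what is moved stays moved. The work goes in short steps, Python scripts to look and compute and a tool call to move; the robot and the scene stay as the last step left them, time stands still between calls to the robot, and variables do not carry over. Pictures are saved under pics/ and viewed, and the job is handed in when it is done.

Besides the shell and the picture viewer there is one more tool, called after "Call:" in YAML: its name, and indented under it one key for each argument. jog_arm: Moves the arm, as the interface text tells. Its arguments: {"type":"object","properties":{"xyz":{"type":"array","items":{"type":"array","items":{"type":"number"}}},"yaw":{"type":"array","items":{"type":"number"}},"gripper":{"type":"number"}},"required":["xyz","yaw"]}

```bash
ls; mkdir -p pics; cat > h.py <<'E'
import numpy as np, cv2
from workcell import ctrl
def px(c): return np.array([c[0]*560,c[1]*420])
def ray(im,p):
    K,R,t=map(np.array,(im["K"],im["R"],im["t"]))
    d=R.T@np.linalg.inv(K)@np.array([p[0],p[1],1.]); o=-R.T@t
    return o,d
def atz(im,p,z):
    o,d=ray(im,p); return o+d*(z-o[2])/d[2]
def proj(im,X):
    K,R,t=map(np.array,(im["K"],im["R"],im["t"])); c=K@(R@np.array(X,float)+t); return c[:2]/c[2]
def tri(a,pa,b,pb):
    A=[];y=[]
    for im,p in((a,pa),(b,pb)):
        o,d=ray(im,p); d=d/np.linalg.norm(d);P=np.eye(3)-np.outer(d,d);A.append(P);y.append(P@o)
    return np.linalg.lstsq(np.vstack(A),np.hstack(y),rcond=None)[0]
E
python3 - <<'E'
from h import *
s=ctrl.get_image("scene");t=ctrl.get_image("top")
cv2.imwrite("pics/s0.png",s["img"]);cv2.imwrite("pics/t0.png",t["img"])
for n in["panel","hook_pivot","ring_center","ring","cradle","plug_c","rotor_b_c","tin_c"]:
    P=[]
    for k,im in(("s",s),("t",t)):
        r=ctrl.pinpoint(im,n)
        print(n,k,[(px(q["centre"]).round(1).tolist(),round(q["confidence"],2)) for q in r[:3]])
        P.append(px(r[0]["centre"]) if r else None)
    if P[0] is not None and P[1] is not None: print("   ",tri(s,P[0],t,P[1]).round(1))
o=ctrl.get_obs();print(o["ee_pos"],o["orientation"],o["width"],o["t"])
for im in(s,t): print(np.array(im["K"]).round(0).tolist(),(-np.array(im["R"]).T@np.array(im["t"])).round(0))
E
```

```text
pics
panel s [([363.8, 264.8], 0.57)]
panel t [([335.5, 172.4], 0.87)]
    [ 606.2 -182.9   -5.1]
hook_pivot s [([344.8, 209.0], 0.98)]
hook_pivot t [([319.7, 159.5], 0.61)]
    [ 591.2 -117.   149.6]
ring_center s [([343.6, 295.0], 0.78)]
ring_center t [([381.3, 239.5], 0.48), ([196.4, 267.4], 0.41)]
    [ 399.6 -283.5   48.8]
ring s [([340.8, 300.9], 0.64)]
ring t [([379.0, 239.5], 0.72)]
    [ 400.2 -280.    30.5]
cradle s [([341.2, 308.4], 0.59)]
cradle t [([377.7, 239.4], 0.5)]
    [ 403.1 -281.6    8.4]
plug_c s [([301.0, 284.1], 0.71)]
plug_c t [([323.6, 239.0], 0.66)]
    [ 411.5 -136.8   -5.6]
rotor_b_c s []
rotor_b_c t [([162.0, 271.4], 0.82), ([321.9, 160.7], 0.24)]
tin_c s [([199.9, 236.9], 0.81)]
tin_c t [([193.4, 267.4], 0.64)]
    [338.1 223.5   6.8]
[ 188.7797398  -595.81673281  188.70772614] [3.10462167e+00 4.80002497e-01 2.40713481e-05] 87.97422679961743 0.9
[[424.0, 0.0, 275.0], [0.0, 424.0, 212.0], [0.0, 0.0, 1.0]] [-255. -766.  636.]
[[448.0, 0.0, 270.0], [0.0, 448.0, 213.0], [0.0, 0.0, 1.0]] [ 246.    7. 1231.]
```

```bash
python3 - <<'E'
import cv2
s=cv2.imread("pics/s0.png");t=cv2.imread("pics/t0.png")
cv2.imwrite("pics/s0c.png",cv2.resize(s[160:340,250:450],None,fx=4,fy=3.3333,interpolation=2)) if 0 else cv2.imwrite("pics/s0c.png",cv2.resize(s[180:330,260:460],None,fx=4,fy=4,interpolation=2))
cv2.imwrite("pics/t0c.png",cv2.resize(t[130:280,260:460],None,fx=4,fy=4,interpolation=2))
E
```

```text
(no output)
```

View pics/s0.png

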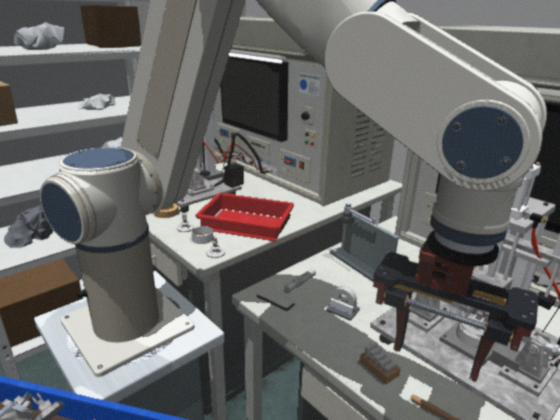

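View pics/s0c.png

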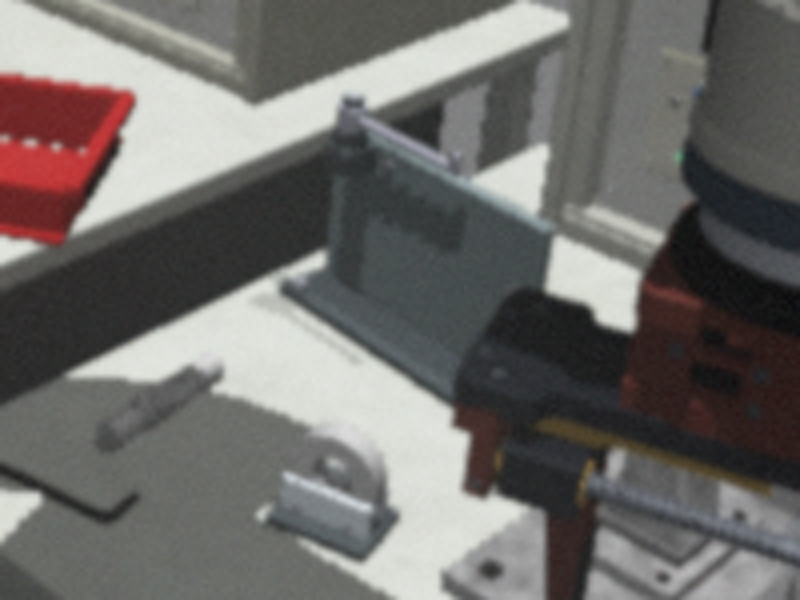

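View pics/t0c.png

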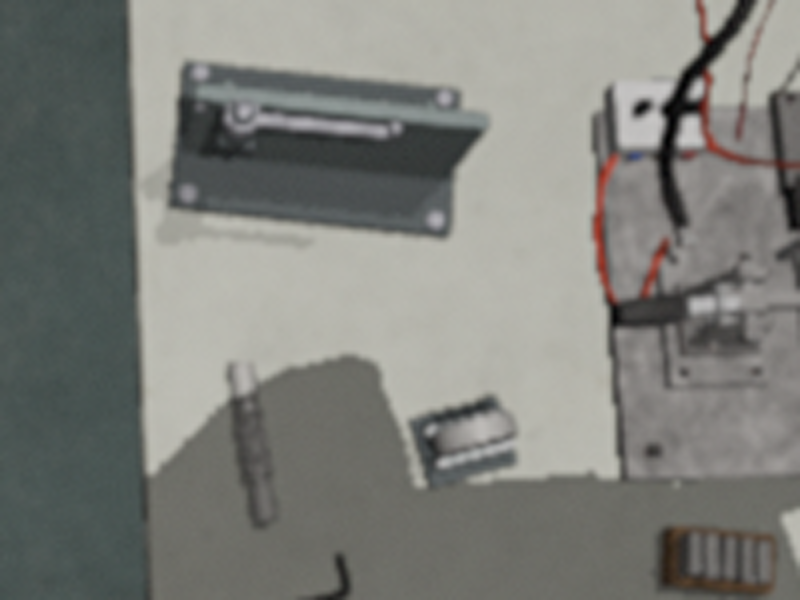

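The top crop shows the hub at full-frame pixel (320.5,158.5) and the peg's end at (358.7,162.2). The ring sits in its cradle around (378,239). I'll work out the directions next.

```bash
python3 - <<'E'
from h import *
s=ctrl.get_image("scene");t=ctrl.get_image("top")
f=lambda x,y:(260+x/4,130+y/4); g=lambda x,y:(260+x/4,180+y/4)
c=[atz(t,f(*p),10) for p in[(188,63),(460,92),(447,236),(170,206)]]
for p in c: print(p.round(1))
print("long edges yaw", [np.arctan2(*(q)[1::-1]).round(3) for q in (c[0]-c[1],c[3]-c[2])], "short",[np.arctan2(*(q)[1::-1]).round(3) for q in (c[0]-c[3],c[1]-c[2])])
print("footcentre",np.mean(c,0).round(1))
# screws on foot, peg top
print("screws",[atz(t,f(*p),11).round(1) for p in[(200,72),(445,98),(436,219),(188,193)]])
print("hub top",atz(t,f(242,114),166).round(1),"tip",atz(t,f(395,129),163).round(1))
print("scene hub",atz(s,g(350,105),166).round(1),"tip top",atz(s,g(457,155),163).round(1))
for n in ("panel","hook","ring","cradle"):
  for k,im in(("s",s),("t",t)):
    r=ctrl.regions_of(im,n)
    for q in r[:2]:
        ys,xs=np.nonzero(q["region"]); 
        rc=cv2.minAreaRect(np.c_[xs,ys].astype(np.float32)); print(n,k,round(q["confidence"],2),px(q["centre"]).round(1),len(xs),[np.round(v,1) for v in rc])
        if k=="t": 
            b=cv2.boxPoints(rc); z={"panel":10,"hook":150,"ring":64,"cradle":8}[n]
            print("   ",[atz(t,p,z)[:2].round(1).tolist() for p in b])
E
```

```text
[ 680.9 -101.3   10. ]
[ 654.4 -294.1   10. ]
[ 549.  -277.7   10. ]
[575.6 -84.5  10. ]
long edges yaw [np.float64(1.434), np.float64(1.434)] short [np.float64(-0.158), np.float64(-0.154)]
footcentre [ 615.  -189.4   10. ]
screws [array([ 673.6, -109.5,   11. ]), array([ 649.8, -282.9,   11. ]), array([ 561.2, -270.6,   11. ]), array([584.4, -97.4,  11. ])]
hub top [ 591.3 -119.6  166. ] tip [ 580.1 -214.4  163. ]
scene hub [ 577.6 -131.3  166. ] tip top [ 576.6 -219.5  163. ]
panel s 0.75 [363.4 245.7] 2658 [array([360.3, 241.5]), array([67.7, 52.7]), np.float64(33.7)]
panel s 0.21 [344.3 294. ] 283 [array([345. , 294.4]), array([24.1, 15.1]), np.float64(21.0)]
panel t 0.93 [338.1 167.2] 2704 [array([342.2, 167. ]), array([77.7, 39. ]), np.float64(5.9)]
    [[573.1, -81.7], [687.6, -97.4], [658.0, -316.8], [544.6, -297.3]]
hook s 0.67 [353.3 214.1] 137 [array([359.1, 212.8]), array([33. ,  8.3]), np.float64(20.3)]
hook t 0.73 [333.2 161. ] 173 [array([337.5, 159.5]), array([ 7., 43.]), np.float64(90.0)]
    [[603.3, -110.5], [600.6, -218.8], [582.2, -217.6], [584.9, -109.7]]
hook t 0.61 [341.9 167.1] 2737 [array([342.7, 166.6]), array([78.8, 37.9]), np.float64(5.9)]
    [[538.0, -71.8], [636.5, -85.3], [610.2, -282.1], [512.6, -265.4]]
ring s 0.77 [346.4 293.9] 355 [array([345.9, 294.6]), array([25.5, 17.3]), np.float64(24.8)]
ring t 0.54 [378.7 237.8] 116 [array([378.6, 237.7]), array([ 6. , 20.2]), np.float64(71.6)]
    [[403.6, -246.4], [419.4, -297.9], [404.1, -301.8], [388.5, -250.4]]
cradle s 0.61 [341.8 310.3] 464 [array([342.7, 307.1]), array([30. , 20.1]), np.float64(26.6)]
cradle t 0.74 [373.  241.9] 281 [array([375.3, 239.7]), array([18. , 23.6]), np.float64(74.1)]
    [[421.9, -241.4], [438.5, -305.2], [390.2, -315.2], [373.9, -251.9]]
cradle t 0.53 [193.5 265.3] 470 [array([192.5, 267.5]), array([23., 23.]), np.float64(90.0)]
    [[373.9, 255.1], [372.4, 192.2], [310.1, 191.8], [311.6, 254.1]]
```

```bash
python3 - <<'E'
from h import *
t=cv2.imread("pics/t0.png")
cv2.imwrite("pics/t0b.png",t)
im=ctrl.get_image("top"); s=ctrl.get_image("scene")
for p in[(420,150),(450,150),(480,150),(420,205),(440,160),(450,205)]: print(p,atz(im,p,50).round(0))
P=np.array([591.3,-118.5,150])
print(proj(s,P),proj(s,P+[0,0,16]),proj(im,P+[0,0,16]), proj(s,[580,-214,163]))
E
```

```text
(420, 150) [ 646. -409.   50.]
(450, 150) [ 644. -491.   50.]
(480, 150) [ 642. -574.   50.]
(420, 205) [ 492. -395.   50.]
(440, 160) [ 616. -461.   50.]
(450, 205) [ 490. -476.   50.]
[346.53097563 208.72276675] [347.06564633 203.37003083] [320.04473021 158.49599079] [373.28267049 217.61866268]
```

View pics/t0.png

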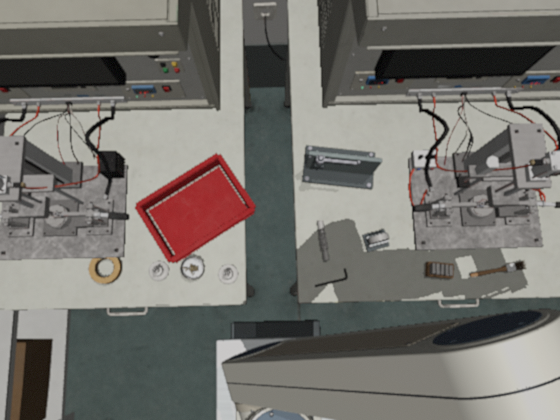

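Call:
jog_arm:
  xyz:
    - [0, 0, 40]
    - [0, 0, 40]
    - [20, 20, 0]
    - [22, 22, 0]
    - [22, 22, 0]
    - [22, 22, 0]
    - [22, 22, 0]
    - [22, 22, 0]
    - [22, 22, 0]
    - [22, 22, 0]
    - [22, 22, 0]
    - [22, 22, 0]
    - [22, 22, 0]
    - [22, 22, 0]
    - [22, 22, 0]
    - [22, 22, 0]
    - [22, 22, 0]
    - [22, 22, 0]
    - [22, 22, 0]
    - [22, 22, 0]
  yaw: [0, 0, 7, 7, 7, 7, 7, 7, 7, 7, 7, 7, 7, 7, 7, 7, 7, 7, 7, 7]
  gripper: 1

```text
t: 3.17
ee_pos: [594.0, -184.8, 274.5]
orientation: [0.908, 2.999, 0.002]
ft_force: [-0.3, -1.1, 0.1]
width: 0.4
```

Call:
jog_arm:
  xyz:
    - [4, -3, -15]
    - [4, -3, -15]
    - [3, -2, -15]
    - [0, 0, -15]
    - [0, 0, 0]
  yaw: [7, 7, 7, 6, 0]

```text
t: 3.58
ee_pos: [611.7, -186.1, 213.5]
orientation: [0.149, 3.126, 0.01]
ft_force: [-0.4, -0.4, -0.7]
width: 0.3
```

```bash
cat >> h.py <<'E'
def st():
    o=ctrl.get_obs(); r=np.array(o["orientation"]); a=2*np.arctan2(r[1],r[0])-np.pi/2
    print("t",round(o["t"],2),"pos",np.round(o["ee_pos"],1),"jaw",round((a+np.pi/2)%np.pi-np.pi/2,3),"F",np.round(o["ft_force"],1),"w",round(o["width"],1),"q6",round(o["qpos"][5],2))
def shots(tag,cs,ct,f=4):
    s=ctrl.get_image("scene");t=ctrl.get_image("top")
    for im,k,c in((s,"s",cs),(t,"t",ct)):
        x,y=c; cv2.imwrite(f"pics/{k}{tag}.png",cv2.resize(im["img"][y:y+600//f,x:x+800//f],None,fx=f,fy=f,interpolation=2))
    return s,t
E
python3 - <<'E'
from h import *
st(); shots("1",(270,140),(260,90))
E
```

```text
t 3.58 pos [ 611.7 -186.1  213.5] jaw 1.475 F [-0.4 -0.4 -0.7] w 0.3 q6 -1.8
```

View pics/s1.png

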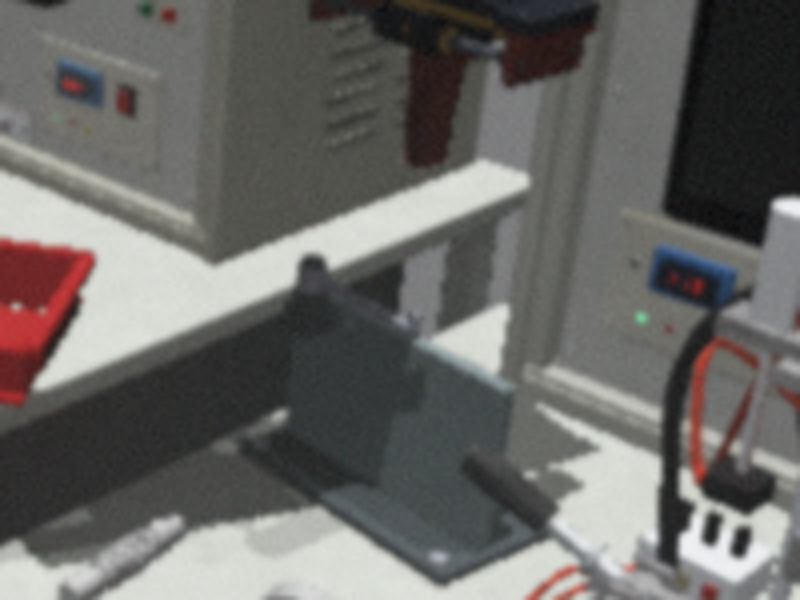

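The shut fingers are above and behind the peg and clear of it. The hub is at crop (312,270). Next I'll lower to z≈143.

Call:
jog_arm:
  xyz:
    - [0, -3, -25]
    - [0, -3, -22]
    - [0, 0, -14]
    - [0, 0, -6]
    - [0, 0, 0]
  yaw: [0, 0, 0, 0, 0]

```text
t: 4.1
ee_pos: [617.0, -195.0, 156.0]
orientation: [0.187, 3.107, 0.003]
ft_force: [-0.2, 0.2, 1.2]
width: 0.3
```

```bash
python3 - <<'E'
from h import *
st(); shots("2",(270,140),(260,90))
E
```

```text
t 4.1 pos [ 617. -195.  156.] jaw 1.45 F [-0.2  0.2  1.2] w 0.3 q6 -1.79
```

View pics/s2.png

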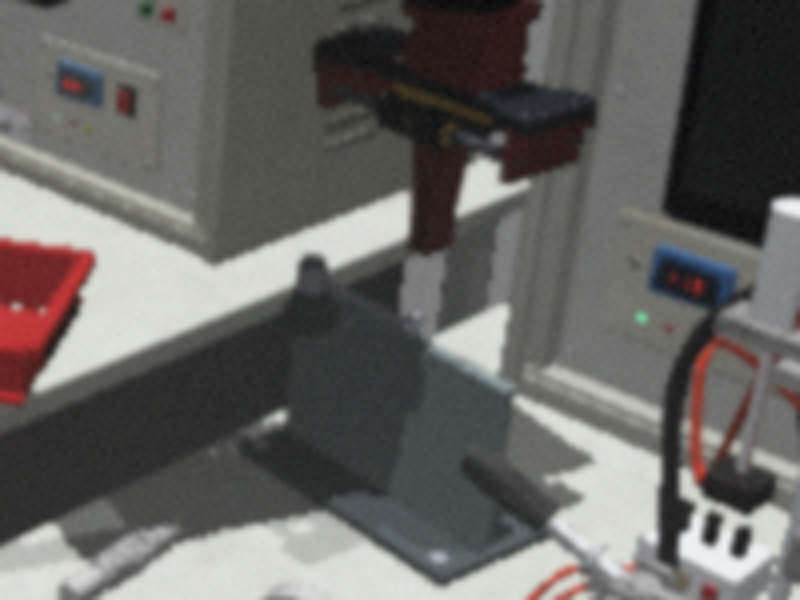

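```bash
python3 - <<'E'
from h import *
s=ctrl.get_image("scene");t=ctrl.get_image("top")
p=proj(s,[617,-195,156]);print(p,(p-[270,140])*4)
for X in([614,-190,132],[600,-95,132],[580,-214,163]): print((proj(s,X)-[270,140])*4)
E
```

```text
[375.61171658 213.56744378] [422.44686631 294.26977511]
[409.20542899 325.48814113]
[285.70041729 283.83782505]
[413.13068195 310.4746507 ]
```

```bash
python3 - <<'E'
from h import *
s,t=shots("3",(340,165),(300,130),8)
E
```

```text
(no output)
```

View pics/s3.png

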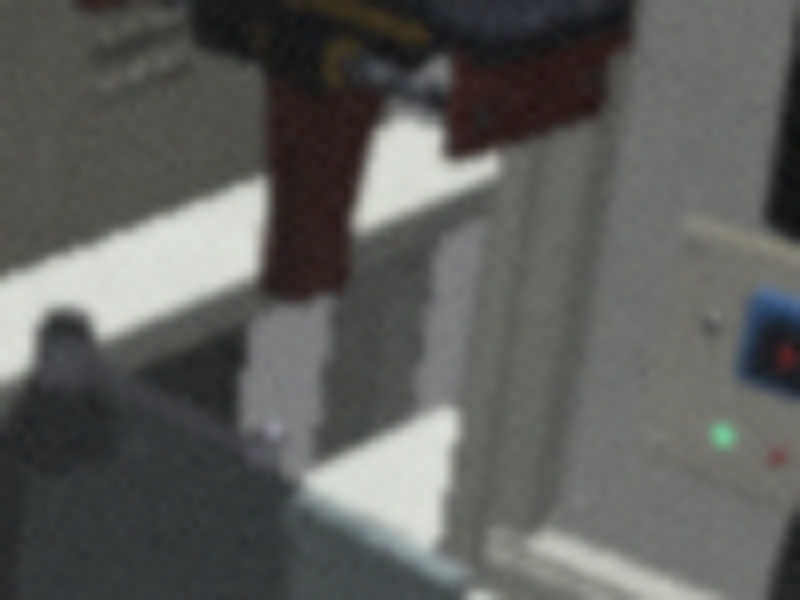

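View pics/t3.png

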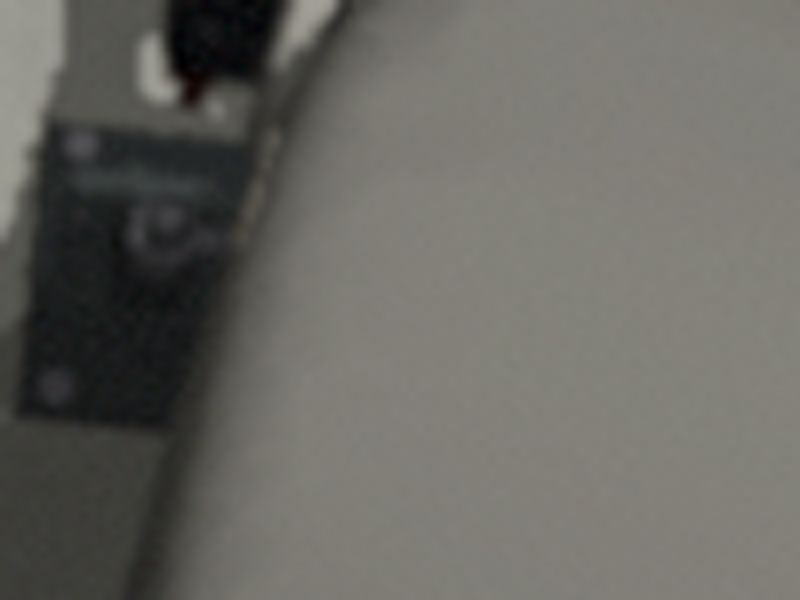

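```bash
python3 - <<'E'
from h import *
s=ctrl.get_image("scene");st()
for X in([611.7,-186.1,213.5],[617,-195,156],[617,-195,175],[617,-195,188]): print(X,proj(s,X).round(1))
a=cv2.imread("pics/s1.png");b=cv2.imread("pics/s2.png")
d=cv2.absdiff(a,b).max(2); cv2.imwrite("pics/d.png",np.clip(d.astype(int)*4,0,255).astype(np.uint8))
s0=cv2.imread("pics/s0.png"); 
print(proj(s,[188.8,-595.8,188.7]))
E
```

```text
t 4.45 pos [ 617.8 -195.1  157.2] jaw 1.453 F [ 0.1  0.4 -0.6] w 0.5 q6 -1.79
[611.7, -186.1, 213.5] [374.2 192.9]
[617, -195, 156] [375.6 213.6]
[617, -195, 175] [376.5 207. ]
[617, -195, 188] [377.1 202.5]
[430.54390691 378.44594689]
```

View pics/d.png

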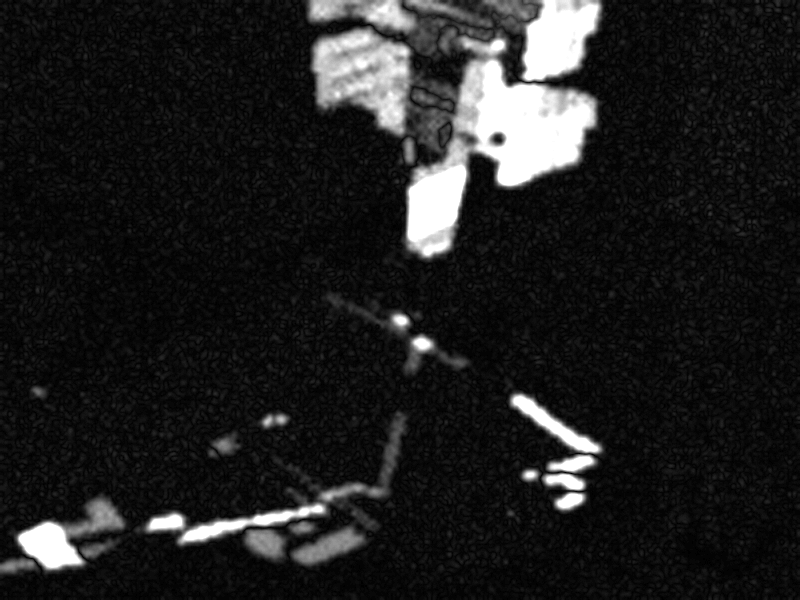

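Call:
jog_arm:
  xyz:
    - [-2, 0, -5]
    - [-2, 0, -5]
    - [-2, 0, -4]
    - [0, 0, 0]
  yaw: [0, 0, 0, 0]

```text
t: 4.78
ee_pos: [611.7, -195.1, 143.1]
orientation: [0.184, 3.104, 0.001]
ft_force: [0.0, 0.0, 0.0]
width: 0.4
```

```bash
python3 - <<'E'
from h import *
st(); s,t=shots("4",(340,165),(300,130),8)
print((proj(s,ctrl.get_obs()["ee_pos"])-[340,165])*8)
E
```

```text
t 4.78 pos [ 611.7 -195.1  143.1] jaw 1.453 F [0. 0. 0.] w 0.4 q6 -1.79
[272.55542042 426.105683  ]
```

View pics/s4.png

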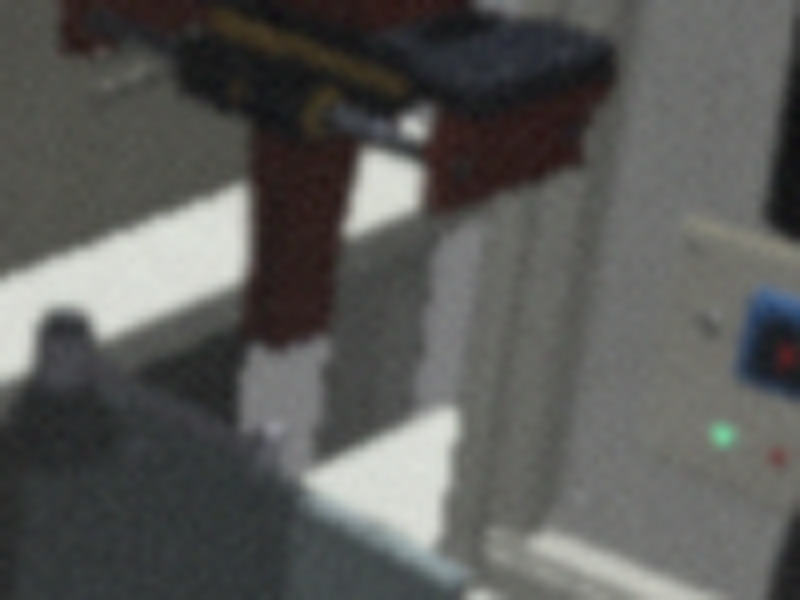

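Call:
jog_arm:
  xyz:
    - [-3, 0, 0]
    - [-3, 0, 0]
    - [-3, 0, 0]
    - [0, 0, 0]
  yaw: [0, 0, 0, 0]

```text
t: 5.22
ee_pos: [602.8, -195.3, 143.9]
orientation: [0.183, 3.102, 0.0]
ft_force: [0.9, 0.2, -0.7]
width: 0.5
```

Call:
jog_arm:
  xyz:
    - [-2, 0, 0]
    - [-2, 0, 0]
    - [-2, 0, 0]
    - [0, 0, 0]
  yaw: [0, 0, 0, 0]

```text
t: 5.55
ee_pos: [596.1, -195.4, 144.3]
orientation: [0.184, 3.102, 0.0]
ft_force: [0.3, 1.4, -0.2]
width: 0.3
```

Call:
jog_arm:
  xyz:
    - [-2, 0, 0]
    - [-2, 0, 0]
    - [-2, 0, 0]
    - [0, 0, 0]
  yaw: [0, 0, 0, 0]

```text
t: 5.88
ee_pos: [589.5, -195.4, 144.4]
orientation: [0.184, 3.102, 0.0]
ft_force: [0.6, 0.2, -0.1]
width: 0.3
```

Call:
jog_arm:
  xyz:
    - [-2, 0, 0]
    - [-2, 0, 0]
    - [-2, 0, 0]
    - [0, 0, 0]
  yaw: [0, 0, 0, 0]

```text
t: 6.22
ee_pos: [582.9, -195.4, 144.4]
orientation: [0.184, 3.101, 0.0]
ft_force: [0.5, -0.2, -0.4]
width: 0.6
```

```bash
python3 - <<'E'
from h import *
st(); s,t=shots("5",(340,165),(300,130),8)
print((proj(s,ctrl.get_obs()["ee_pos"])-[340,165])*8)
E
```

```text
t 6.22 pos [ 582.9 -195.4  144.4] jaw 1.453 F [ 0.5 -0.2 -0.4] w 0.6 q6 -1.81
[218.83189945 449.74344415]
```

View pics/s5.png

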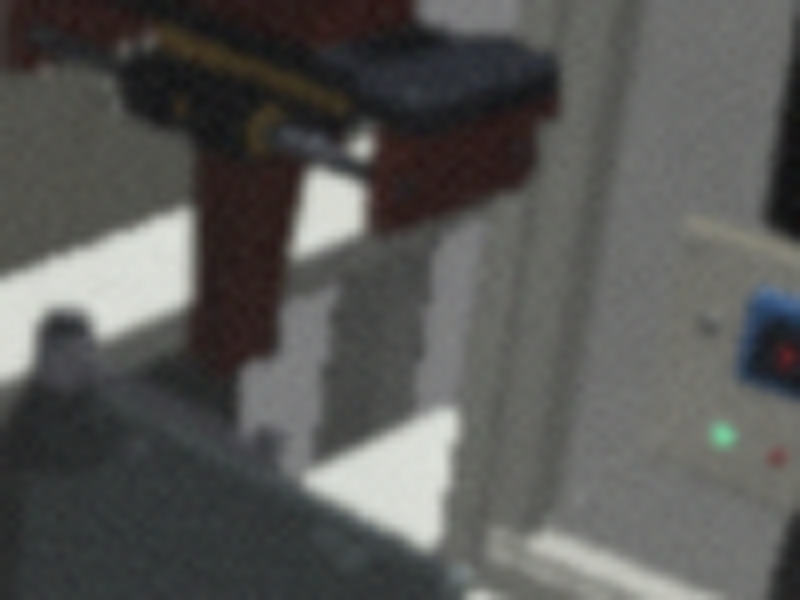

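The push met no resistance with TCP z=144. In the image the tip is at crop (238,365), well above where TCP should project (219,450). I'll measure that offset using the earlier pictures.

```bash
python3 - <<'E'
from h import *
a=cv2.imread("pics/s0.png"); cv2.imwrite("pics/s0f.png",cv2.resize(a[270:390,360:560],None,fx=4,fy=4,interpolation=2))
E
```

```text
(no output)
```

View pics/s0f.png

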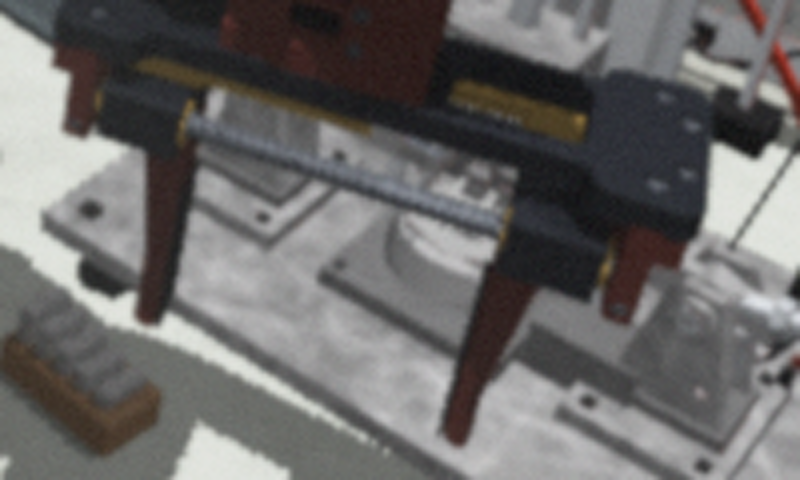

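```bash
python3 - <<'E'
from h import *
from scipy.optimize import least_squares
s=ctrl.get_image("scene")
u=np.array([np.cos(-1.264),np.sin(-1.264),0]);P0=np.array([188.8,-595.8,188.7])
obs=[(P0-48*u,(397.5,350)),(P0+48*u,(474.5,380)),([611.7,-186.1,213.5],(376.7,181)),([617.5,-195,156.5],(378,202)),([611.7,-195.1,143.1],(376.2,208.1)),([582.9,-195.4,144.4],(369.7,210.6))]
if 1:
 for X,p in obs: print(proj(s,X).round(1),p)
f=lambda d:np.hstack([proj(s,np.array(X)+d)-p for X,p in obs])
r=least_squares(f,[0,0,0]);print(r.x.round(1),r.fun.round(1))
f2=lambda d:np.hstack([proj(s,np.array(X)+[0,0,d[0]])-p for X,p in obs])
r=least_squares(f2,[0]);print(r.x.round(1),r.fun.round(1))
E
```

```text
[395.5 364.3] (397.5, 350)
[468.3 393.7] (474.5, 380)
[374.2 192.9] (376.7, 181)
[375.7 213.3] (378, 202)
[373.8 218.5] (376.2, 208.1)
[367.3 221.3] (369.7, 210.6)
[-7.7 -4.9 34.7] [ 1.5 -0.   0.7 -0.5 -1.1  0.6 -0.9  0.7 -1.  -0.1 -1.2  0. ]
[28.5] [ 0.9 -1.1 -1.4 -2.3 -1.2  1.6 -0.9  1.5 -1.1  0.7 -1.2  0.8]
```

Call:
jog_arm:
  xyz:
    - [0, 0, -4]
    - [0, 0, -4]
    - [0, 0, -3]
    - [0, 0, 0]
  yaw: [0, 0, 0, 0]

```text
t: 6.7
ee_pos: [583.7, -195.5, 132.4]
orientation: [0.183, 3.101, -0.0]
ft_force: [1.0, -0.2, 0.0]
width: 0.4
```

Call:
jog_arm:
  xyz:
    - [0, 0, -2]
    - [0, 0, -1]
    - [0, 0, 0]
  yaw: [0, 0, 0]

```text
t: 6.95
ee_pos: [583.5, -195.4, 128.4]
orientation: [0.183, 3.102, 0.0]
ft_force: [0.5, -0.2, -0.3]
width: 0.5
```

Call:
jog_arm:
  xyz:
    - [0, 0, -1]
    - [0, 0, -1]
    - [0, 0, 0]
  yaw: [0, 0, 0]

```text
t: 7.2
ee_pos: [583.5, -195.4, 126.2]
orientation: [0.183, 3.102, 0.0]
ft_force: [-0.2, 0.9, -0.3]
width: 0.6
```

Call:
jog_arm:
  xyz:
    - [0, 0, -1]
    - [0, 0, 0]
  yaw: [0, 0]

```text
t: 7.37
ee_pos: [583.6, -195.4, 125.3]
orientation: [0.183, 3.101, 0.0]
ft_force: [0.2, -0.6, 0.9]
width: 0.5
```

```bash
python3 - <<'E'
from h import *
st(); s,t=shots("6",(340,165),(300,130),8)
print((proj(s,ctrl.get_obs()["ee_pos"])-[340,165])*8)
E
```

```text
t 7.37 pos [ 583.6 -195.4  125.3] jaw 1.453 F [ 0.2 -0.6  0.9] w 0.5 q6 -1.81
[213.37009038 501.25494053]
```

View pics/s6.png

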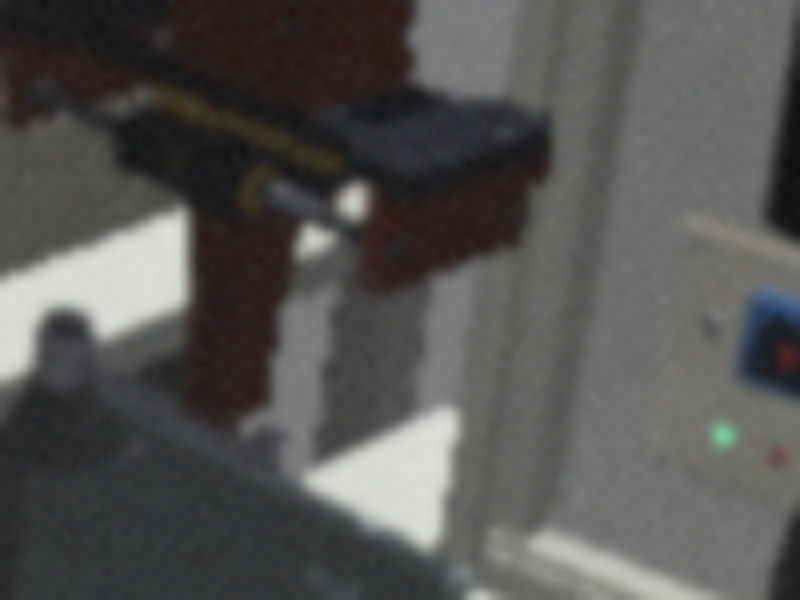

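View pics/t6.png

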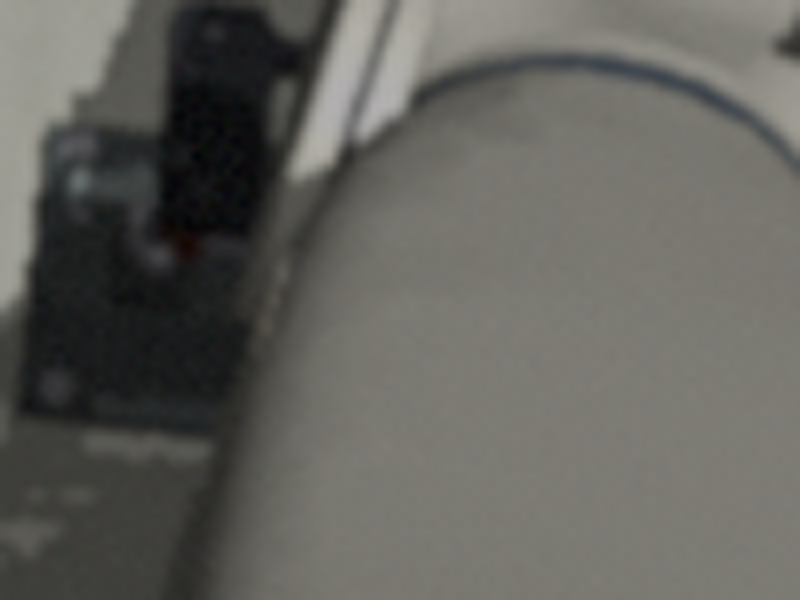

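The tip is now at crop (230,420), just touching the peg line. Lowering on in 1 mm steps.

Call:
jog_arm:
  xyz:
    - [0, 0, -1]
    - [0, 0, -1]
    - [0, 0, 0]
  yaw: [0, 0, 0]

```text
t: 7.72
ee_pos: [583.9, -195.5, 123.5]
orientation: [0.183, 3.101, -0.0]
ft_force: [0.2, 0.1, -0.4]
width: 0.7
```

Call:
jog_arm:
  xyz:
    - [0, 0, -1]
    - [0, 0, -1]
    - [0, 0, 0]
  yaw: [0, 0, 0]

```text
t: 7.97
ee_pos: [583.9, -195.5, 121.3]
orientation: [0.183, 3.101, -0.0]
ft_force: [0.4, 0.5, -0.2]
width: 0.3
```

Call:
jog_arm:
  xyz:
    - [0, 0, -1]
    - [0, 0, -0.5]
    - [0, 0, 0]
  yaw: [0, 0, 0]

```text
t: 8.22
ee_pos: [584.1, -195.6, 119.8]
orientation: [0.183, 3.1, -0.0]
ft_force: [-0.8, -0.6, 2.0]
width: 0.2
```

Call:
jog_arm:
  xyz:
    - [0, 0, -0.5]
    - [0, 0, 0]
  yaw: [0, 0]

```text
t: 8.38
ee_pos: [584.1, -195.6, 119.5]
orientation: [0.183, 3.1, -0.0]
ft_force: [-0.8, 0.3, 1.6]
width: 0.5
```

```bash
python3 - <<'E'
from h import *
st(); s,t=shots("7",(340,165),(300,130),8);st()
E
```

```text
t 8.38 pos [ 584.1 -195.6  119.5] jaw 1.453 F [-0.8  0.3  1.6] w 0.5 q6 -1.81
t 8.48 pos [ 584.1 -195.6  119.6] jaw 1.453 F [-0.1  0.4  2.7] w 0.6 q6 -1.81
```

View pics/s7.png

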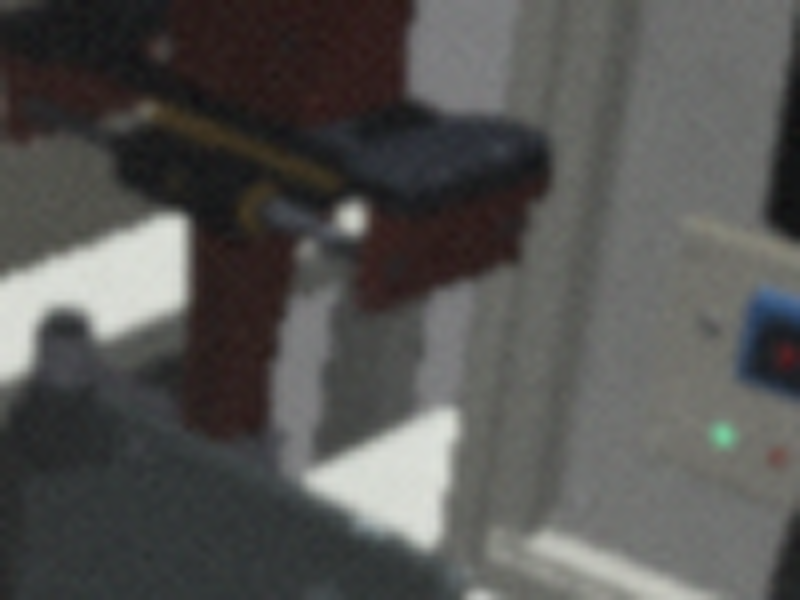

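Call:
jog_arm:
  xyz:
    - [0, 0, 5]
    - [0, 0, 3]
    - [8, 0, 1]
    - [10, 0, 0]
    - [10, 0, 0]
    - [2, 0, 0]
    - [0, 0, 0]
  yaw: [0, 0, 0, 0, 0, 0, 0]

```text
t: 9.07
ee_pos: [618.3, -195.7, 129.7]
orientation: [0.183, 3.099, -0.001]
ft_force: [-1.0, 0.0, 0.4]
width: 0.7
```

```bash
python3 - <<'E'
from h import *
st(); print(ctrl.pinch_z); s,t=shots("8",(340,165),(300,130),8)
E
```

```text
t 9.07 pos [ 618.3 -195.7  129.7] jaw 1.453 F [-1.   0.   0.4] w 0.7 q6 -1.79
18.700000000000003
```

View pics/s8.png

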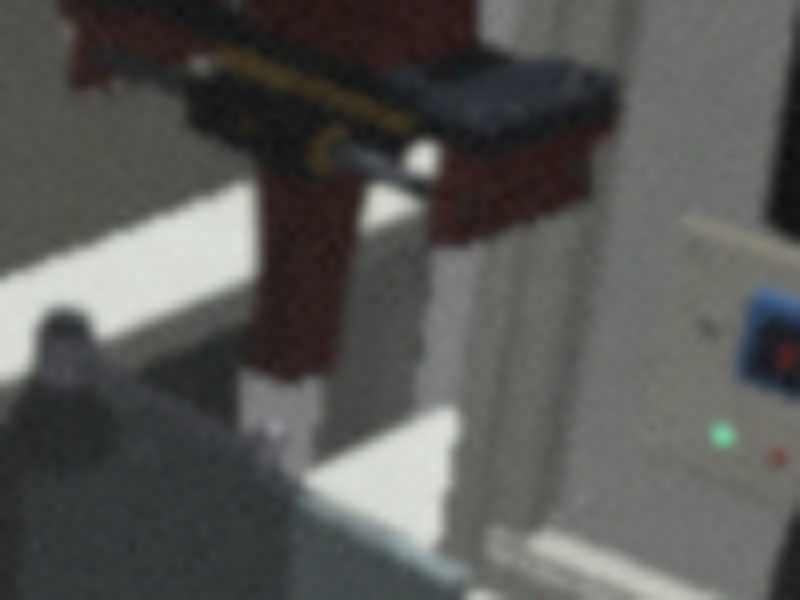

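Call:
jog_arm:
  xyz:
    - [-1, 0, -6]
    - [-1, 0, -6]
    - [0, 0, -5]
    - [0, 0, -2]
    - [0, 0, 0]
  yaw: [0, 0, 0, 0, 0]

```text
t: 9.58
ee_pos: [613.3, -195.3, 107.5]
orientation: [0.184, 3.102, 0.0]
ft_force: [-0.1, -0.9, -0.1]
width: 0.3
```

Call:
jog_arm:
  xyz:
    - [-2, 0, 0]
    - [-2, 0, 0]
    - [0, 0, 0]
  yaw: [0, 0, 0]

```text
t: 9.83
ee_pos: [608.3, -195.2, 106.9]
orientation: [0.184, 3.103, 0.001]
ft_force: [0.6, -0.3, 0.1]
width: 0.3
```

Call:
jog_arm:
  xyz:
    - [-2, 0, 0]
    - [-2, 0, 0]
    - [0, 0, 0]
  yaw: [0, 0, 0]

```text
t: 10.08
ee_pos: [604.1, -195.4, 107.5]
orientation: [0.184, 3.102, 0.0]
ft_force: [-0.0, -0.2, 0.5]
width: 0.2
```

Call:
jog_arm:
  xyz:
    - [-2, 0, 0]
    - [-2, 0, 0]
    - [0, 0, 0]
  yaw: [0, 0, 0]

```text
t: 10.33
ee_pos: [600.9, -195.5, 108.3]
orientation: [0.184, 3.099, -0.0]
ft_force: [-0.1, -0.7, -0.3]
width: 0.2
```

Call:
jog_arm:
  xyz:
    - [-2, 0, 0]
    - [-2, 0, 0]
    - [0, 0, 0]
  yaw: [0, 0, 0]

```text
t: 10.58
ee_pos: [598.6, -195.5, 108.9]
orientation: [0.185, 3.095, -0.0]
ft_force: [1.8, 0.2, -0.5]
width: 0.6
```

```bash
python3 - <<'E'
from h import *
st(); s,t=shots("9",(340,165),(300,130),8)
E
```

```text
t 10.58 pos [ 598.6 -195.5  108.9] jaw 1.452 F [ 1.8  0.2 -0.5] w 0.6 q6 -1.8
```

View pics/s9.png

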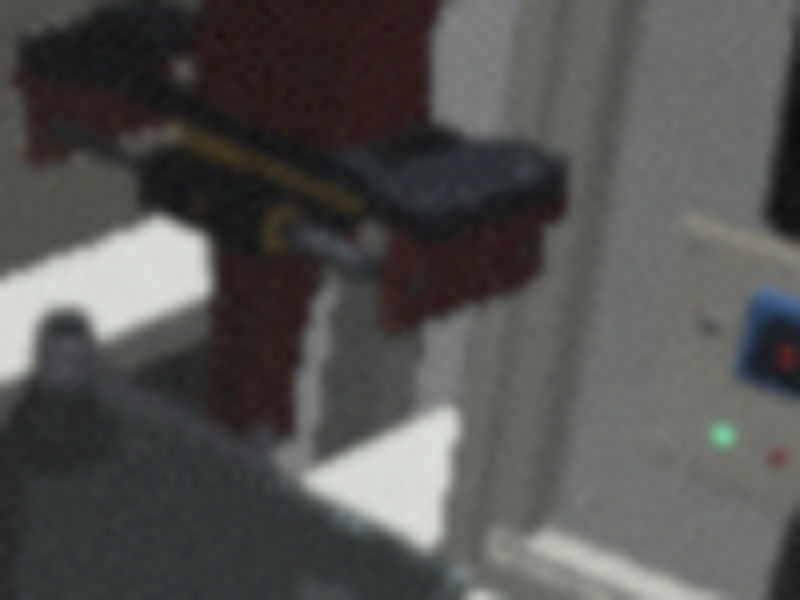

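```bash
cat >> h.py <<'E'
Pv=np.array([591.3,-118.5])
def plan(n,step_deg,rho=77.5):
    o=ctrl.get_obs(); p=np.array(o["ee_pos"][:2]); v=p-Pv; ph=np.arctan2(v[1],v[0]); st()
    print("phi",round(ph,3),"rho",np.linalg.norm(v).round(1))
    q=p
    for i in range(n):
        ph-=np.radians(step_deg); nq=Pv+rho*np.array([np.cos(ph),np.sin(ph)]); print((nq-q).round(1)); q=nq
E
python3 - <<'E'
from h import *
plan(6,5)
E
```

```text
t 10.68 pos [ 598.5 -195.5  108.9] jaw 1.452 F [3.2 0.2 0.2] w 0.6 q6 -1.8
phi -1.478 rho 77.4
[-6.7 -0.5]
[-6.8  0.3]
[-6.7  0.8]
[-6.6  1.4]
[-6.5  2. ]
[-6.3  2.6]
```

Call:
jog_arm:
  xyz:
    - [-6.7, -0.5, 0]
    - [-6.8, 0.3, 0]
    - [-6.7, 0.8, 0]
    - [-6.6, 1.4, 0]
    - [0, 0, 0]
  yaw: [-5, -5, -5, -5, 0]

```text
t: 11.1
ee_pos: [574.0, -194.2, 109.5]
orientation: [0.742, 3.006, -0.013]
ft_force: [-0.8, -0.2, 0.2]
width: 0.2
```

```bash
python3 - <<'E'
from h import *
plan(6,5); s,t=shots("10",(320,165),(300,130),8)
E
```

```text
t 11.1 pos [ 574.  -194.2  109.5] jaw 1.087 F [-0.8 -0.2  0.2] w 0.2 q6 -1.43
phi -1.795 rho 77.6
[-6.5  1.9]
[-6.3  2.4]
[-6.1  2.9]
[-5.8  3.4]
[-5.5  3.9]
[-5.2  4.4]
```

View pics/s10.png

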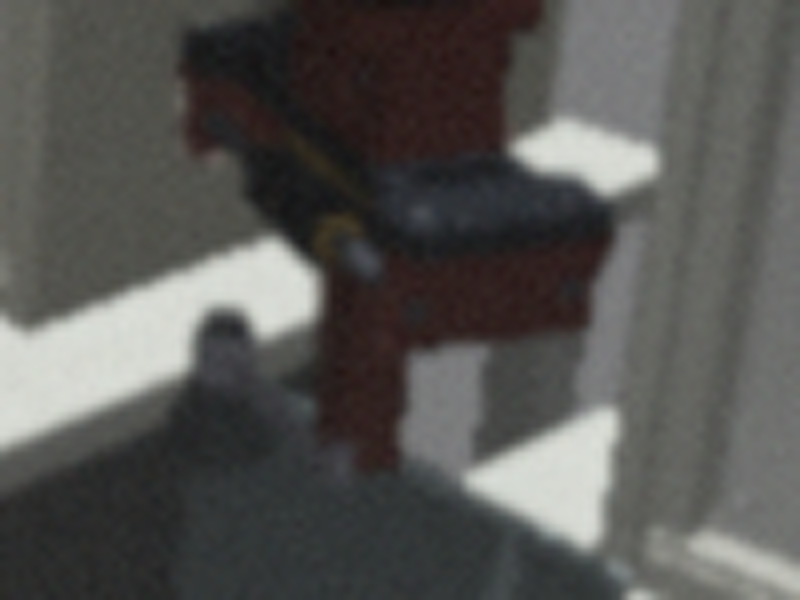

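The peg has turned: its end is now in front of the fingers at crop (335,455). I'll carry on along the arc.

Call:
jog_arm:
  xyz:
    - [-6.5, 1.9, 0]
    - [-6.3, 2.4, 0]
    - [-6.1, 2.9, 0]
    - [-5.8, 3.4, 0]
    - [-5.5, 3.9, 0]
    - [-5.2, 4.4, 0]
    - [0, 0, 0]
  yaw: [-4, -5, -4, -5, -4, -5, 0]

```text
t: 11.78
ee_pos: [543.6, -179.3, 110.7]
orientation: [1.414, 2.748, -0.036]
ft_force: [-0.0, -0.1, -0.5]
width: 0.8
```

```bash
python3 - <<'E'
from h import *
plan(6,5)
E
```

```text
t 11.78 pos [ 543.6 -179.3  110.7] jaw 0.62 F [-0.  -0.1 -0.5] w 0.8 q6 -0.91
phi -2.236 rho 77.2
[-5.3  4.2]
[-4.7  4.8]
[-4.3  5.2]
[-3.8  5.6]
[-3.3  5.9]
[-2.8  6.2]
```

Call:
jog_arm:
  xyz:
    - [-5.3, 4.2, 0]
    - [-4.7, 4.8, 0]
    - [-4.3, 5.2, 0]
    - [-3.8, 5.6, 0]
    - [-3.3, 5.9, 0]
    - [0, 0, 0]
  yaw: [-5, -5, -5, -5, -5, 0]

```text
t: 12.28
ee_pos: [524.5, -157.2, 111.3]
orientation: [1.965, 2.388, -0.059]
ft_force: [-0.3, 0.1, -0.0]
width: 0.0
```

```bash
python3 - <<'E'
from h import *
plan(8,1.5); s,t=shots("11",(300,150),(280,130),8)
E
```

```text
t 12.28 pos [ 524.5 -157.2  111.3] jaw 0.194 F [-0.3  0.1 -0. ] w 0.0 q6 -0.42
phi -2.616 rho 77.2
[-1.3  1.6]
[-0.9  1.8]
[-0.9  1.8]
[-0.9  1.8]
[-0.8  1.9]
[-0.8  1.9]
[-0.7  1.9]
[-0.7  1.9]
```

View pics/s11.png

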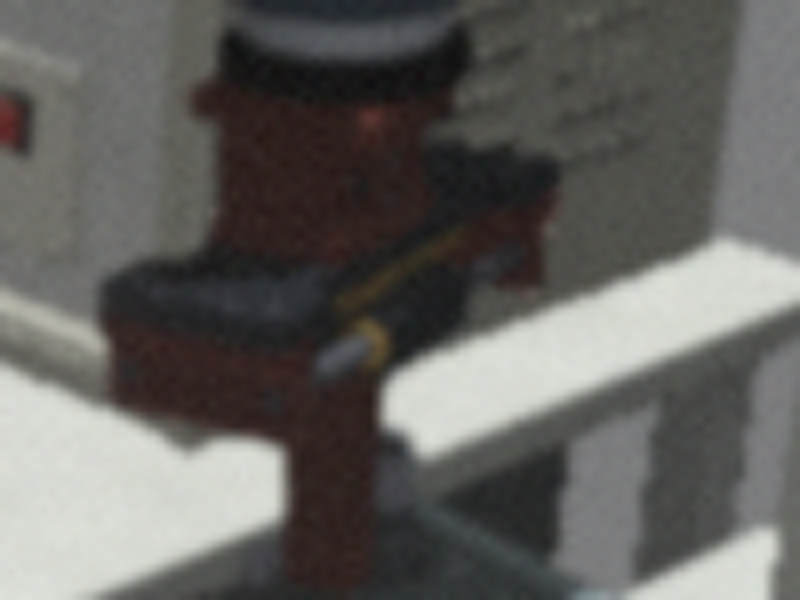

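View pics/t11.png

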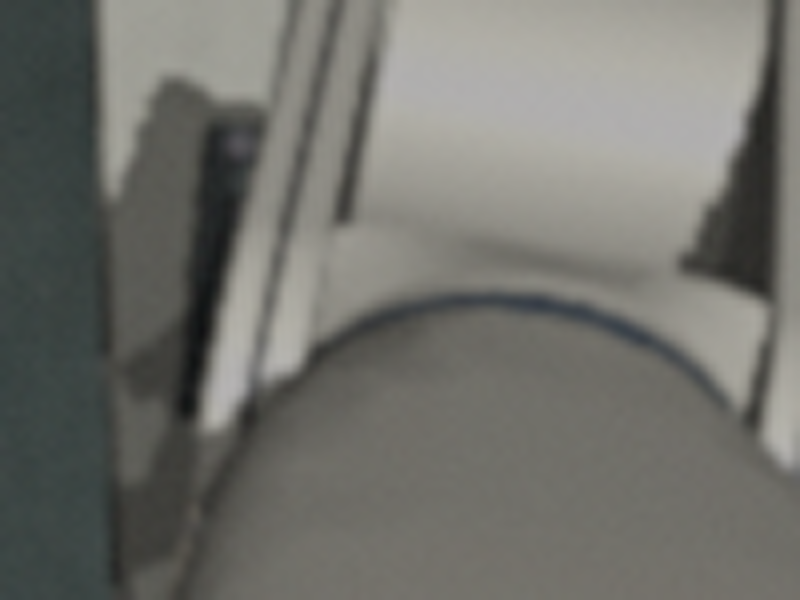

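Call:
jog_arm:
  xyz:
    - [-1.3, 1.6, 0]
    - [-0.9, 1.8, 0]
    - [-0.9, 1.8, 0]
  yaw: [-1.5, -1.5, -1.5]

```text
t: 12.63
ee_pos: [522.9, -154.1, 111.7]
orientation: [2.046, 2.319, -0.062]
ft_force: [-0.4, -4.1, -1.0]
width: 0.7
```

Call:
jog_arm:
  xyz:
    - [-0.9, 1.8, 0]
    - [-0.8, 1.9, 0]
  yaw: [-1.5, -1.5]

```text
t: 12.8
ee_pos: [521.5, -151.7, 111.8]
orientation: [2.104, 2.266, -0.066]
ft_force: [-0.7, -3.7, -1.3]
width: 0.4
```

Call:
jog_arm:
  xyz:
    - [-0.8, 1.9, 0]
    - [-0.7, 1.9, 0]
  yaw: [-1.5, -1.5]

```text
t: 12.97
ee_pos: [520.2, -149.3, 111.9]
orientation: [2.161, 2.212, -0.069]
ft_force: [-0.4, -2.2, -0.6]
width: 0.6
```

```bash
python3 - <<'E'
from h import *
plan(8,1.5)
E
```

```text
t 12.97 pos [ 520.2 -149.3  111.9] jaw 0.024 F [-0.4 -2.2 -0.6] w 0.6 q6 -0.23
phi -2.733 rho 77.5
[-0.8  1.9]
[-0.7  1.9]
[-0.7  1.9]
[-0.6  1.9]
[-0.6  1.9]
[-0.5  2. ]
[-0.5  2. ]
[-0.4  2. ]
```

Call:
jog_arm:
  xyz:
    - [-0.8, 1.9, 0]
    - [-0.7, 1.9, 0]
  yaw: [0, 0]

```text
t: 13.13
ee_pos: [519.7, -146.5, 112.1]
orientation: [2.156, 2.214, -0.069]
ft_force: [2.5, -2.8, -1.2]
width: 0.5
```

Call:
jog_arm:
  xyz:
    - [-0.7, 1.9, 0]
    - [-0.6, 1.9, 0]
  yaw: [0, 0]

```text
t: 13.3
ee_pos: [519.0, -143.0, 112.2]
orientation: [2.153, 2.216, -0.068]
ft_force: [1.4, -3.6, -1.1]
width: 0.4
```

Call:
jog_arm:
  xyz:
    - [-0.6, 1.5, 0]
  yaw: [0]

```text
t: 13.38
ee_pos: [519.0, -142.0, 112.4]
orientation: [2.15, 2.216, -0.068]
ft_force: [2.1, -9.3, -2.4]
width: 0.5
```

Call:
jog_arm:
  xyz:
    - [-0.5, 1.5, 0]
  yaw: [0]

```text
t: 13.47
ee_pos: [519.1, -141.5, 112.7]
orientation: [2.147, 2.216, -0.069]
ft_force: [3.2, -9.5, -3.3]
width: 0.4
```

That's the stop: the force jumped from about 4 N to 9.5 N at y≈-142. Backing off at once and lifting clear.

Call:
jog_arm:
  xyz:
    - [0.3, -1.5, 0]
    - [0.5, -4, 0]
    - [0, -4, 0]
    - [0, -8, 15]
    - [0, -10, 30]
    - [0, -15, 40]
    - [-10, -30, 20]
    - [-10, -30, 10]
    - [-10, -30, 0]
    - [-10, -30, 0]
    - [0, 0, 0]
  yaw: [0, 0, 0, 0, 0, 0, 0, 0, 0, 0, 0]
  gripper: 1

```text
t: 14.38
ee_pos: [473.6, -306.6, 232.7]
orientation: [2.143, 2.232, -0.071]
ft_force: [0.0, -0.7, 0.4]
width: 0.5
```

```bash
python3 - <<'E'
from h import *
st(); s,t=shots("12",(260,170),(260,130),4)
E
```

```text
t 14.38 pos [ 473.6 -306.6  232.7] jaw 0.041 F [ 0.  -0.7  0.4] w 0.5 q6 -0.58
```

View pics/s12.png

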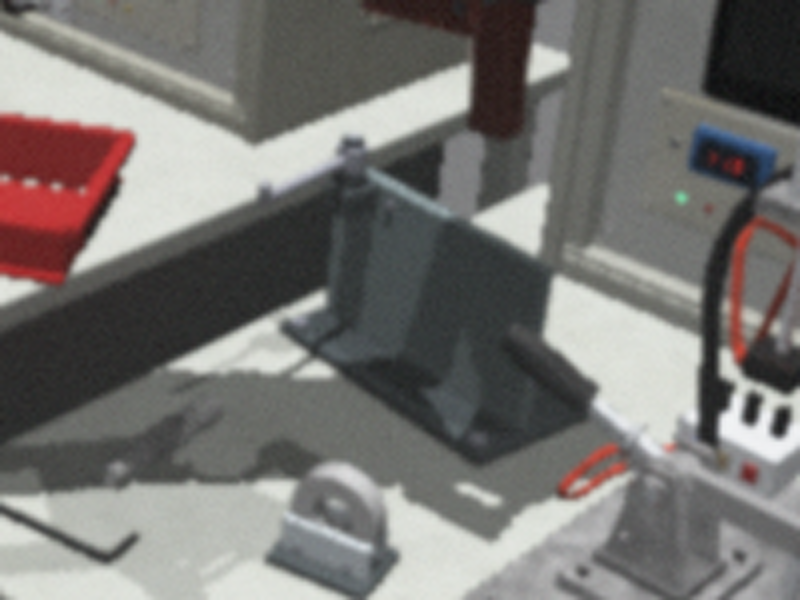

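View pics/t12.png

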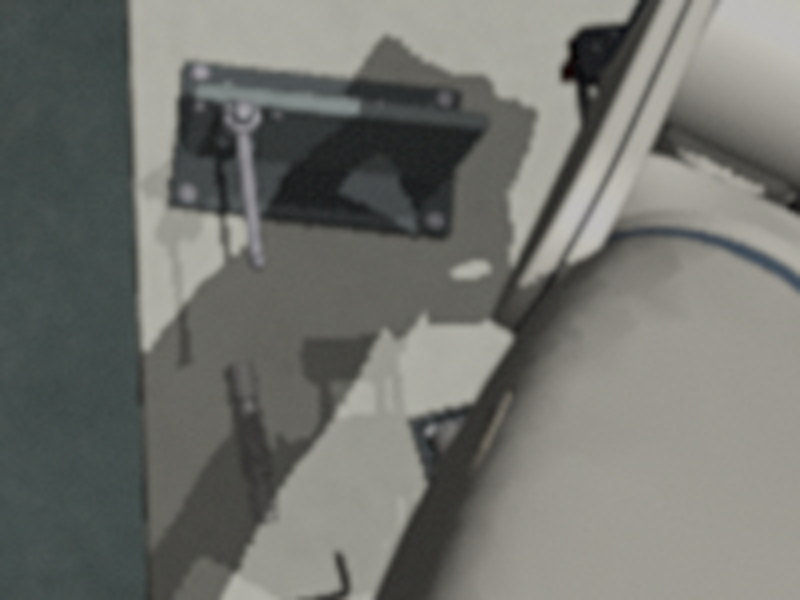

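The peg is out: in the top crop the hub is at (242,114) and the peg's end at (258,265), and the foot screws sit where they were. Next I'll work out the peg and ring poses.

```bash
python3 - <<'E'
from h import *
s=ctrl.get_image("scene");t=ctrl.get_image("top")
f=lambda x,y:(260+x/4,130+y/4); g=lambda x,y:(260+x/4,170+y/4)
hub=atz(t,f(242,114),166);print("hub",hub.round(1))
for z in(150,163):
  tip=atz(t,f(258,264),z);d=tip-hub;print("tip",z,tip.round(1),np.hypot(*d[:2]).round(1),np.arctan2(d[1],d[0]).round(3))
a=atz(t,f(246,150),154);b=atz(t,f(255,235),154);d=b-a;print("bar dir",np.arctan2(d[1],d[0]).round(3))
print("scene tip top",atz(s,g(264,186),163).round(1))
X=tri(s,np.array(g(264,190)),t,np.array(f(258,264)));print("tri",X.round(1))
for n in("hook_pivot","ring_center","ring","cradle","tin_c","plug_c","panel"):
  for k,im in(("s",s),("t",t)):
    r=ctrl.pinpoint(im,n); print(n,k,[(px(q["centre"]).round(1).tolist(),round(q["confidence"],2)) for q in r[:2]])
    if n=="ring_center" and k=="s": print(atz(im,px(r[0]["centre"]),37).round(1))
r=ctrl.regions_of(t,"hook");
for q in r[:1]:
  ys,xs=np.nonzero(q["region"]);print(len(xs),xs.min(),xs.max(),ys.min(),ys.max())
  l=cv2.fitLine(np.c_[xs,ys].astype(np.float32),2,0,.01,.01).ravel();print(l)
cv2.imwrite("pics/s13.png",cv2.resize(s["img"][270:330,310:390],None,fx=10,fy=10,interpolation=2))
E
```

```text
hub [ 591.3 -119.6  166. ]
tip 150 [ 499.3 -127.1  150. ] 92.3 -3.061
tip 163 [ 496.2 -125.5  163. ] 95.2 -3.08
bar dir -3.085
scene tip top [ 491.5 -132.8  163. ]
tri [ 498.3 -126.7  155.6]
hook_pivot s [([345.7, 210.1], 0.83)]
hook_pivot t [([321.9, 160.3], 0.94)]
ring_center s [([343.5, 297.4], 0.63)]
[ 403.7 -278.8   37. ]
ring_center t []
ring s [([341.9, 296.2], 0.69)]
ring t []
cradle s [([344.7, 311.8], 0.84)]
cradle t [([376.7, 240.9], 0.39), ([321.8, 157.8], 0.35)]
tin_c s [([201.8, 238.6], 0.74)]
tin_c t [([193.4, 266.4], 0.82)]
plug_c s [([297.6, 282.0], 0.67)]
plug_c t [([324.1, 237.0], 0.51)]
panel s [([341.9, 298.4], 0.64), ([364.7, 264.6], 0.55)]
panel t [([337.0, 169.9], 0.93), ([318.7, 156.6], 0.66)]
95 319 325 160 195
[9.9762939e-02 9.9501121e-01 3.2233685e+02 1.7951579e+02]
```

View pics/s13.png

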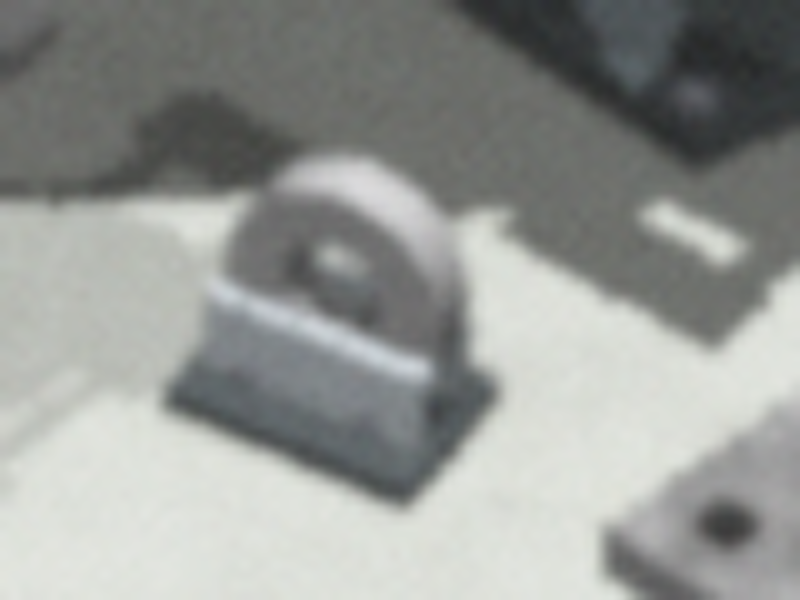

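```bash
python3 - <<'E'
from h import *
s=ctrl.get_image("scene");t=ctrl.get_image("top")
t0=cv2.imread("pics/t0.png");cv2.imwrite("pics/t0r.png",cv2.resize(t0[215:275,340:420],None,fx=10,fy=10,interpolation=2))
g=lambda x,y:(310+x/10,270+y/10)
L,B,R=[atz(s,g(*p),4) for p in((165,398),(405,503),(497,388))]
print(L.round(1),B.round(1),R.round(1),"ctr",((L+R)/2).round(1),"LB",(B-L)[:2].round(1),np.linalg.norm(B-L).round(1),np.arctan2(*(L-B)[1::-1]).round(3),"BR",np.linalg.norm(R-B).round(1),np.arctan2(*(R-B)[1::-1]).round(3))
# cheek front top edge ends z=30
a,b=[atz(s,g(*p),30) for p in((208,282),(435,372))];print("cheek",a.round(1),b.round(1),np.linalg.norm(a-b).round(1),np.arctan2(*(a-b)[1::-1]).round(3))
E
```

```text
[ 372.7 -257.1    4. ] [ 386.6 -317.6    4. ] [ 435.3 -305.3    4. ] ctr [ 404.  -281.2    4. ] LB [ 13.8 -60.4] 62.0 1.796 BR 50.3 0.246
cheek [ 386.3 -255.9   30. ] [ 400.7 -311.5   30. ] 57.5 1.825
```

View pics/t0r.png

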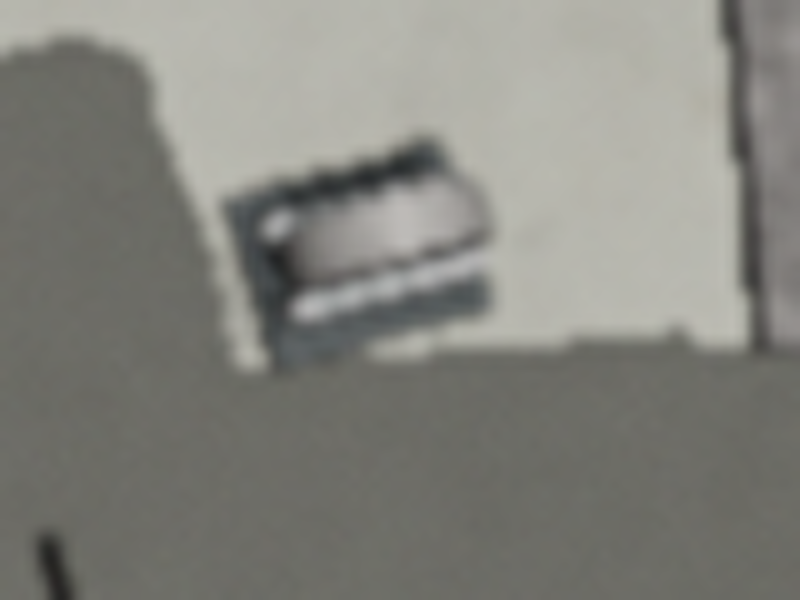

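```bash
python3 - <<'E'
from h import *
t=ctrl.get_image("top"); f=lambda x,y:(340+x/10,215+y/10)
c=[atz(t,f(*p),8) for p in((225,198),(437,138),(495,302),(275,367))]
for p in c:print(p.round(1))
print(np.mean(c,0).round(1),[np.linalg.norm(c[i]-c[i-1]).round(1) for i in range(4)],np.arctan2(*(c[0]-c[1])[1::-1]),np.arctan2(*(c[3]-c[2])[1::-1]),np.arctan2(*(c[0]-c[3])[1::-1]),np.arctan2(*(c[1]-c[2])[1::-1]))
print("ring",atz(t,f(388,235),55).round(1),[atz(t,f(*p),45).round(1) for p in((287,270),(492,215))], atz(t,f(388,230),64).round(1))
E
```

```text
[ 420.4 -244.     8. ]
[ 435.7 -303.5    8. ]
[ 389.9 -316.1    8. ]
[ 373.5 -254.7    8. ]
[ 404.9 -279.6    8. ] [np.float64(48.1), np.float64(61.4), np.float64(47.5), np.float64(63.5)] 1.8224884659026348 1.8319074233539492 0.2242955023727717 0.2679263629538379
ring [ 402.8 -276.8   55. ] [array([ 395.4, -251.7,   45. ]), array([ 408.9, -307.3,   45. ])] [ 402.9 -274.7   64. ]
```

```bash
python3 - <<'E'
from h import *
from scipy.spatial.transform import Rotation as Ro
o=ctrl.get_obs();print(Ro.from_rotvec(o["orientation"]).as_matrix().round(3)); st(); print(np.round(o["qpos"],3))
E
```

```text
[[-0.044  0.999  0.001]
 [ 0.997  0.044 -0.064]
 [-0.064 -0.002 -0.998]]
t 15.48 pos [ 474.9 -302.5  231.8] jaw 0.044 F [0.2 0.8 0.4] w 0.6 q6 -0.57
[-0.556  0.267  1.754 -0.061  1.087 -0.572]
```

Call:
jog_arm:
  xyz:
    - [-12, 3.5, -20]
    - [-12, 3.5, -25]
    - [-12, 3.5, -25]
    - [-12, 3.5, -25]
    - [-12, 3.5, -25]
    - [-11, 3, -25]
    - [0, 0, 0]
    - [0, 0, 0]
  yaw: [2, 2, 2, 2, 2, 2, 0, 0]
  gripper: 0

```text
t: 16.15
ee_pos: [403.5, -282.6, 85.4]
orientation: [1.877, 2.446, -0.056]
ft_force: [0.2, -0.7, 1.1]
width: 50.0
```

```bash
python3 - <<'E'
from h import *
st(); s,t=shots("14",(280,210),(310,180),5)
E
```

```text
t 16.15 pos [ 403.5 -282.6   85.4] jaw 0.262 F [ 0.2 -0.7  1.1] w 50.0 q6 -0.82
```

View pics/s14.png

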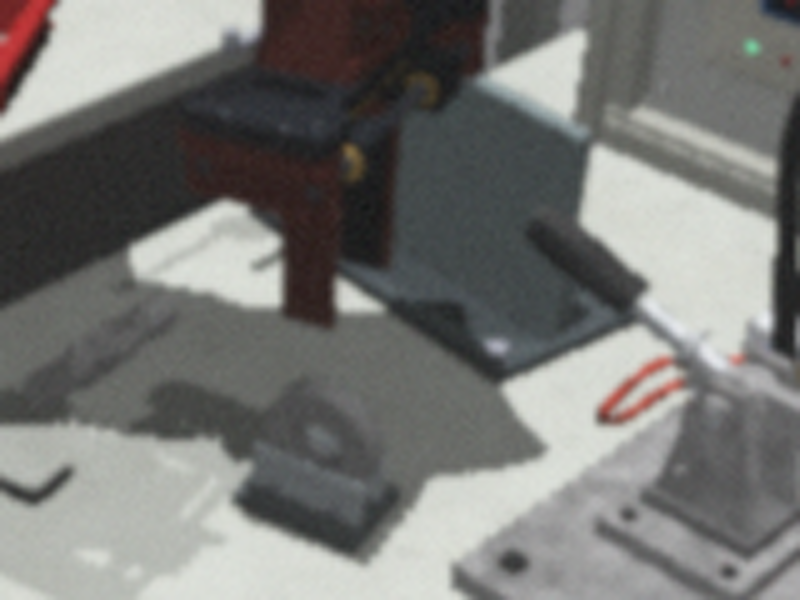

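View pics/t14.png

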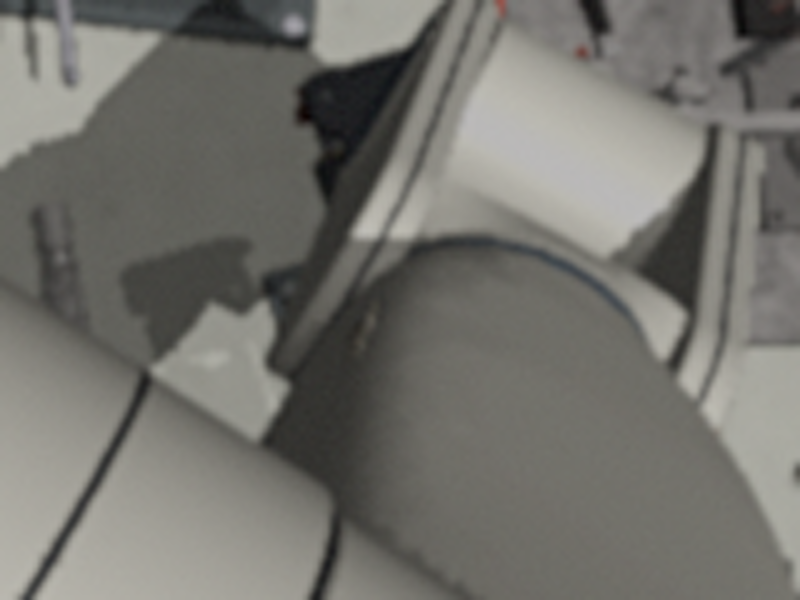

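```bash
python3 - <<'E'
from h import *
s=ctrl.get_image("scene");st()
u=np.array([np.cos(.262),np.sin(.262),0])
for z in(115,119.5,125):
  c=np.array([403.5,-280.5,z]); print(z,[((proj(s,c+k*u)-[280,210])*5).round(0).tolist() for k in(-31,0,31)])
E
```

```text
t 16.3 pos [ 405.1 -283.3   86.8] jaw 0.262 F [-0.3  0.1  1.1] w 62.5 q6 -0.82
115 [[305.0, 329.0], [335.0, 297.0], [364.0, 266.0]]
119.5 [[306.0, 320.0], [336.0, 288.0], [365.0, 258.0]]
125 [[307.0, 310.0], [337.0, 278.0], [366.0, 247.0]]
```

The finger tips at crop (310,320) and (370,265) match the offset model, where tip z = TCP z + 34. Descending over the ring.

Call:
jog_arm:
  xyz:
    - [-2, 1, -15]
    - [-1, 0, -15]
    - [-1, 0, -12]
    - [0, 0, -8]
    - [0, 0, 0]
  yaw: [0, 0, 0, 0, 0]

```text
t: 16.72
ee_pos: [411.2, -288.2, 43.4]
orientation: [1.865, 2.426, -0.054]
ft_force: [0.4, 0.3, -0.5]
width: 87.7
```

```bash
python3 - <<'E'
from h import *
st(); s,t=shots("15",(300,230),(310,180),8)
E
```

```text
t 16.72 pos [ 411.2 -288.2   43.4] jaw 0.26 F [ 0.4  0.3 -0.5] w 87.7 q6 -0.81
```

View pics/s15.png

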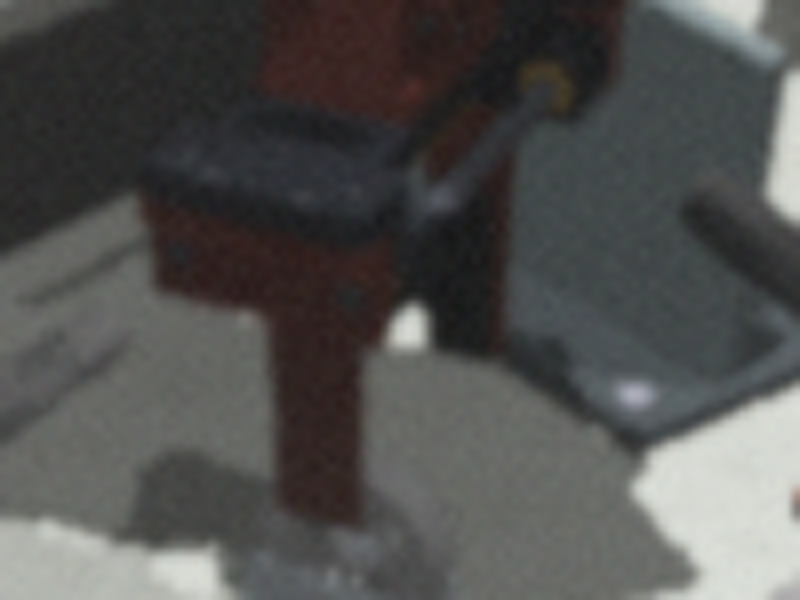

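```bash
cat >> h.py <<'E'
from scipy.spatial.transform import Rotation as Ro
def tip():
    o=ctrl.get_obs();M=Ro.from_rotvec(o["orientation"]).as_matrix(); st()
    print("zax",M[:,2].round(3),"yax",M[:,1].round(3),"tip",(np.array(o["ee_pos"])-34*M[:,2]).round(1))
E
python3 -c "
from h import *
tip()"
```

```text
t 16.82 pos [ 411.5 -288.5   44.3] jaw 0.26 F [ 0.5 -1.  -0.3] w 88.0 q6 -0.81
zax [ 0.044 -0.078 -0.996] yax [0.966 0.258 0.022] tip [ 410.  -285.8   78.2]
```

Call:
jog_arm:
  xyz:
    - [0, 0, 25]
    - [0, 0, 25]
    - [0, 0, 25]
    - [0, 0, 0]
  yaw: [0, 0, 0, 0]

```text
t: 17.15
ee_pos: [412.6, -288.7, 124.2]
orientation: [1.864, 2.425, -0.054]
ft_force: [1.1, -0.8, -0.3]
width: 87.8
```

```bash
python3 -c "
from h import *
tip()"
```

```text
t 17.15 pos [ 412.6 -288.7  124.2] jaw 0.26 F [ 1.1 -0.8 -0.3] w 87.8 q6 -0.83
zax [ 0.044 -0.078 -0.996] yax [0.966 0.258 0.022] tip [ 411.1 -286.   158.1]
```

Call:
jog_arm:
  xyz:
    - [-8, 6, -10]
    - [0, 0, -10]
    - [0, 0, -10]
    - [0, 0, -10]
    - [0, 0, -5]
    - [0, 0, 0]
  yaw: [0, 0, 0, 0, 0, 0]

```text
t: 17.65
ee_pos: [407.8, -284.6, 79.8]
orientation: [1.858, 2.417, -0.053]
ft_force: [0.6, -1.1, -0.4]
width: 87.9
```

```bash
python3 -c "
from h import *
tip();print(np.round(ctrl.get_obs()['qpos'],3))"
```

```text
t 17.65 pos [ 407.8 -284.6   79.8] jaw 0.26 F [ 0.6 -1.1 -0.4] w 87.9 q6 -0.81
zax [ 0.052 -0.083 -0.995] yax [0.966 0.258 0.029] tip [ 406.  -281.8  113.7]
[-0.606  0.371  2.049 -0.066  0.632 -0.815]
```

Call:
jog_arm:
  xyz:
    - [-2, 1, -5]
    - [-1, 1, -7]
    - [-1, 0, -7]
    - [-1, 0, -7]
    - [-1, 0, -7]
    - [-1, 0, -5]
    - [-0.5, 0, -3]
    - [0, 0, 0]
  yaw: [0, 0, 0, 0, 0, 0, 0, 0]

```text
t: 18.32
ee_pos: [399.1, -282.2, 33.0]
orientation: [1.86, 2.42, -0.053]
ft_force: [-0.0, -0.3, -0.0]
width: 87.9
```

```bash
python3 -c "
from h import *
tip(); s,t=shots('16',(300,240),(310,180),8)"
```

```text
t 18.32 pos [ 399.1 -282.2   33. ] jaw 0.26 F [-0.  -0.3 -0. ] w 87.9 q6 -0.81
zax [ 0.05  -0.082 -0.995] yax [0.966 0.258 0.027] tip [ 397.4 -279.4   66.8]
```

View pics/s16.png

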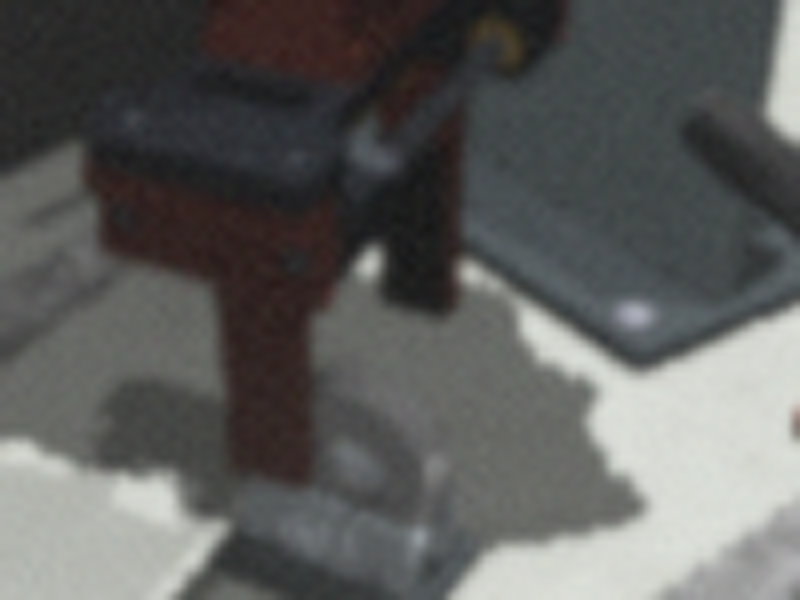

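Call:
jog_arm:
  xyz:
    - [3, -0.5, -3]
    - [3, -0.5, -4]
    - [1, 0, -4]
    - [0, 0, -3]
    - [0, 0, -2]
    - [0, 0, 0]
  yaw: [0, 0, 0, 0, 0, 0]

```text
t: 18.92
ee_pos: [408.9, -284.4, 17.2]
orientation: [1.857, 2.416, -0.052]
ft_force: [0.0, -0.5, -0.6]
width: 87.9
```

```bash
python3 -c "
from h import *
tip(); s,t=shots('17',(300,240),(310,180),8)
M=Ro.from_rotvec(ctrl.get_obs()['orientation']).as_matrix();c=np.array(ctrl.get_obs()['ee_pos'])-34*M[:,2]
print([((proj(s,c+k*M[:,1])-[300,240])*8).round(0).tolist() for k in(-50,50)])
r=np.array([404,-280,37.]);print('ring ctr, top',[((proj(s,r+[0,0,k])-[300,240])*8).round(0).tolist() for k in(0,27.5)])
"
```

```text
t 18.92 pos [ 408.9 -284.4   17.2] jaw 0.26 F [ 0.  -0.5 -0.6] w 87.9 q6 -0.79
zax [ 0.053 -0.084 -0.995] yax [0.966 0.259 0.03 ] tip [ 407.1 -281.5   51.1]
[[290.0, 512.0], [439.0, 332.0]]
ring ctr, top [[352.0, 461.0], [360.0, 382.0]]
```

View pics/s17.png

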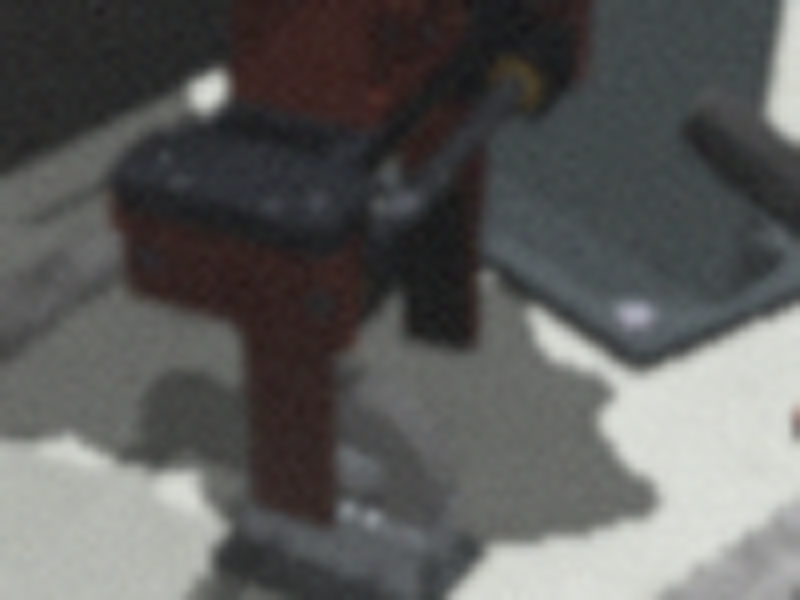

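Call:
jog_arm:
  xyz:
    - [-2.5, 0.5, -0.5]
    - [0, 0, 0]
  yaw: [0, 0]

```text
t: 19.18
ee_pos: [406.2, -283.9, 17.1]
orientation: [1.857, 2.416, -0.053]
ft_force: [0.1, -0.5, -0.2]
width: 87.9
```

Call:
jog_arm:
  xyz:
    - [0, 0, 0]
    - [0, 0, 0]
    - [0, 0, 0]
    - [0, 0, 0]
    - [0, 0, 0]
    - [0, 0, 0]
    - [0, 0, 0]
    - [0, 0, 0]
    - [0, 0, 0]
    - [0, 0, 0]
  yaw: [0, 0, 0, 0, 0, 0, 0, 0, 0, 0]
  gripper: 1

```text
t: 20.02
ee_pos: [406.3, -284.2, 17.7]
orientation: [1.857, 2.415, -0.052]
ft_force: [-0.3, -0.4, -0.4]
width: 24.5
```

```bash
python3 -c "
from h import *
tip(); s,t=shots('18',(300,240),(310,180),8);tip()"
```

```text
t 20.02 pos [ 406.3 -284.2   17.7] jaw 0.26 F [-0.3 -0.4 -0.4] w 24.5 q6 -0.79
zax [ 0.054 -0.085 -0.995] yax [0.966 0.258 0.031] tip [ 404.4 -281.3   51.5]
t 20.12 pos [ 406.3 -284.2   17.7] jaw 0.26 F [0.3 0.6 0.5] w 16.7 q6 -0.79
zax [ 0.054 -0.085 -0.995] yax [0.966 0.258 0.031] tip [ 404.4 -281.3   51.5]
```

View pics/s18.png

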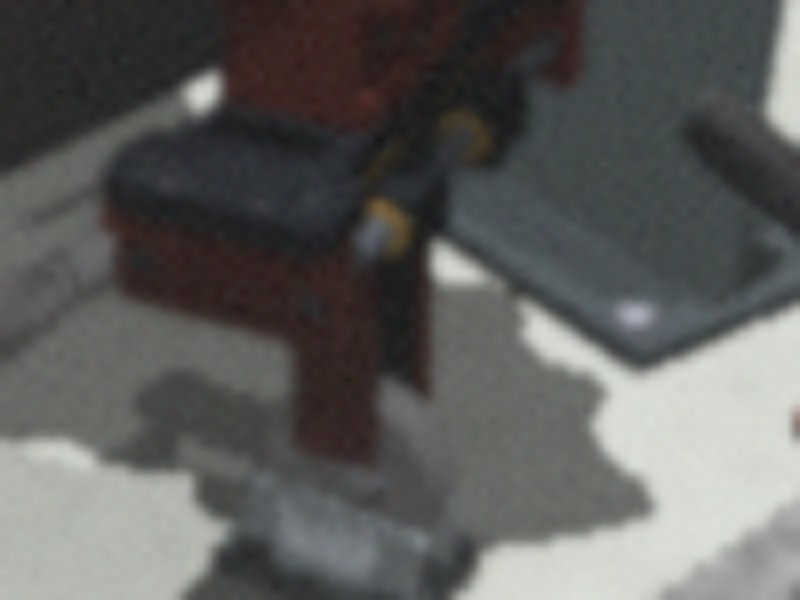

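Call:
jog_arm:
  xyz:
    - [0, 0, 0]
    - [0, 0, 0]
    - [0, 0, 0]
    - [0, 0, 0]
  yaw: [0, 0, 0, 0]

```text
t: 20.45
ee_pos: [406.3, -284.1, 17.7]
orientation: [1.857, 2.415, -0.052]
ft_force: [-0.2, -0.7, 0.7]
width: 15.7
```

Call:
jog_arm:
  xyz:
    - [0, 0, 4]
    - [0, 0, 6]
    - [0, 0, 8]
    - [0, 0, 10]
    - [0, 0, 10]
    - [0, 0, 8]
    - [0, 0, 4]
    - [0, 0, 0]
  yaw: [0, 0, 0, 0, 0, 0, 0, 0]

```text
t: 21.12
ee_pos: [405.6, -283.7, 73.4]
orientation: [1.857, 2.415, -0.052]
ft_force: [0.5, 0.8, -1.5]
width: 15.4
```

```bash
python3 -c "
from h import *
tip(); s,t=shots('19',(300,210),(310,180),8)"
```

```text
t 21.12 pos [ 405.6 -283.7   73.4] jaw 0.26 F [ 0.5  0.8 -1.5] w 15.4 q6 -0.81
zax [ 0.054 -0.085 -0.995] yax [0.966 0.258 0.03 ] tip [ 403.8 -280.8  107.2]
```

View pics/s19.png

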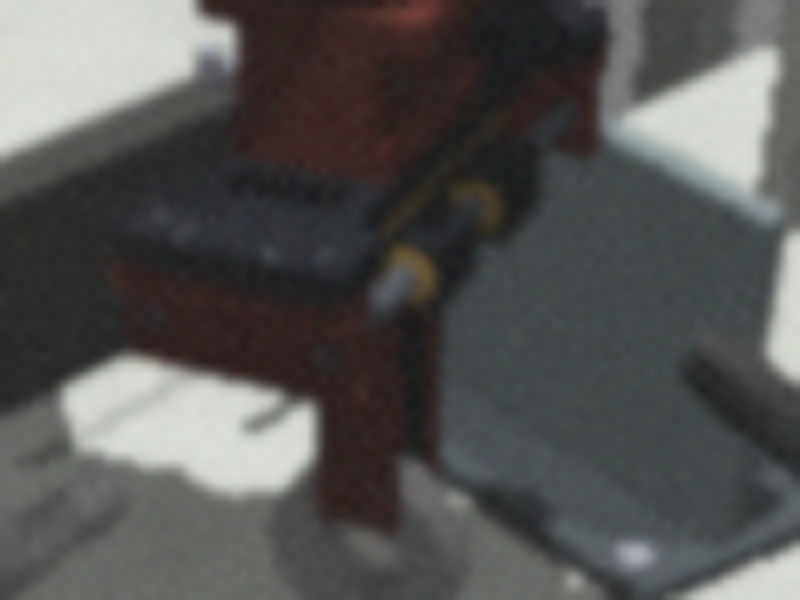

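Call:
jog_arm:
  xyz:
    - [2, 5, 4]
    - [4, 9, 6]
    - [5, 12, 7]
    - [5, 14, 8]
    - [5, 14, 8]
    - [5, 14, 8]
    - [5, 14, 8]
    - [5, 14, 6]
    - [4, 12, 4]
    - [3, 9, 2]
    - [2, 5, 0]
    - [0, 0, 0]
  yaw: [-1, -1, -1, -1, -1, -1, -1, -1, -1, -1, -0.8, 0]

```text
t: 22.22
ee_pos: [446.6, -153.7, 129.8]
orientation: [2.101, 2.23, -0.07]
ft_force: [0.5, -0.4, -2.2]
width: 15.6
```

```bash
python3 -c "
from h import *
tip(); s,t=shots('20',(280,170),(280,130),8)"
```

```text
t 22.22 pos [ 446.6 -153.7  129.8] jaw 0.06 F [ 0.5 -0.4 -2.2] w 15.6 q6 -0.29
zax [ 0.024 -0.086 -0.996] yax [0.998 0.061 0.019] tip [ 445.8 -150.8  163.7]
```

View pics/s20.png

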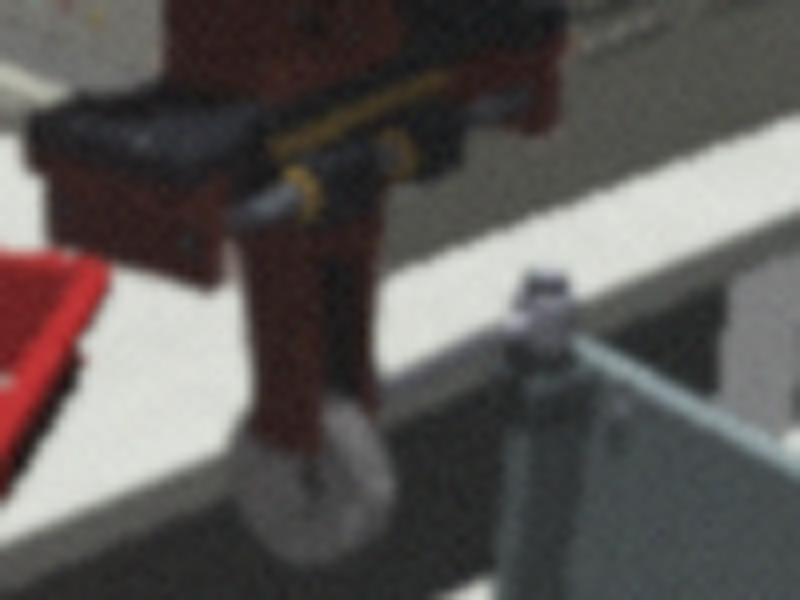

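View pics/t20.png

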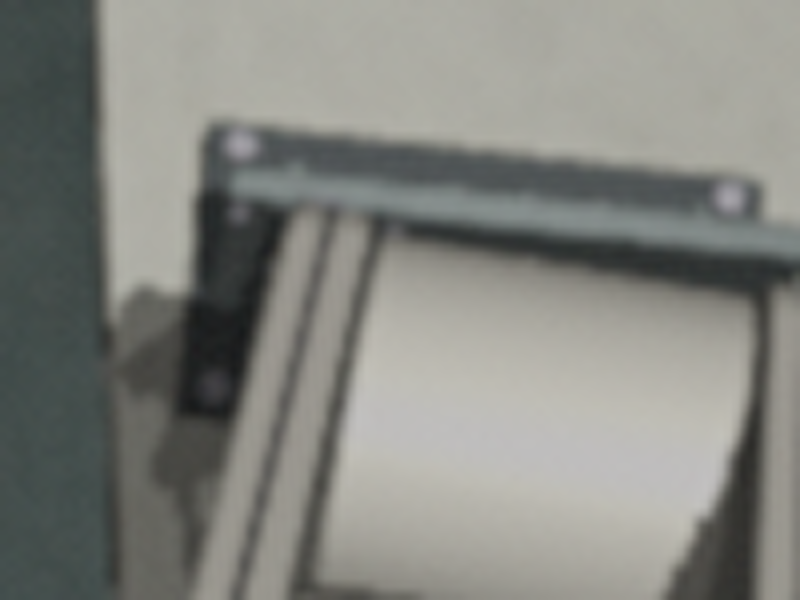

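```bash
cat >> h.py <<'E'
TH=-3.07; PV=np.array([591.3,-119.3,150.])
def overlay(im,C,yax,crop,f,name):
    x,y=crop; I=cv2.resize(im["img"][y:y+600//f,x:x+800//f],None,fx=f,fy=f,interpolation=2)
    q=lambda X:tuple(int(v) for v in ((proj(im,X)-[x,y]+0.5)*f))
    yax=np.array(yax)/np.linalg.norm(yax); a=np.cross([0,0,1],yax);a/=np.linalg.norm(a);b=np.cross(yax,a)
    for off,col in((-8,(0,255,0)),(8,(0,255,255))):
        for r in(27.5,11):
            pts=[q(C+off*yax+r*(np.cos(k)*a+np.sin(k)*b)) for k in np.linspace(0,2*np.pi,60)]
            cv2.polylines(I,[np.array(pts)],True,col,1)
    u=np.array([np.cos(TH),np.sin(TH),0])
    for w in(-4,4): cv2.line(I,q(PV+[0,0,w]),q(PV+95*u+[0,0,w]),(255,0,255),1)
    cv2.line(I,q(PV+95*u),q(PV+95*u+[0,0,13]),(255,255,0),1)
    cv2.imwrite(name,I)
def ringC(perp=1.0,dz=-14.5):
    o=ctrl.get_obs();M=Ro.from_rotvec(o["orientation"]).as_matrix();ya=M[:,1];n=np.array([-ya[1],ya[0],0])
    C=np.array(o["ee_pos"])-34*M[:,2]+perp*n+[0,0,dz]
    u=np.array([np.cos(TH),np.sin(TH),0]); d=C-PV; v=np.array([-u[1],u[0],0])
    print("C",C.round(1),"r",(d@u).round(1),"lateral(+ = left of u, -y)",(d@v).round(1),"dz",d[2].round(1),"jaw err",(np.arctan2(ya[1],ya[0])-(TH+np.pi)).round(3),"pitch",ya[2].round(3))
    print("to lateral 0: shift",(-(d@v)*v).round(1)," u",u.round(3))
    return C,ya
E
python3 -c "
from h import *
s=ctrl.get_image('scene');C,ya=ringC();overlay(s,C,ya,(280,170),8,'pics/o20.png')"
```

```text
C [ 445.2 -150.8  149.1] r 148.0 lateral(+ = left of u, -y) 21.0 dz -0.9 jaw err -0.011 pitch 0.019
to lateral 0: shift [-1.5 20.9 -0. ]  u [-0.997 -0.072  0.   ]
```

View pics/o20.png

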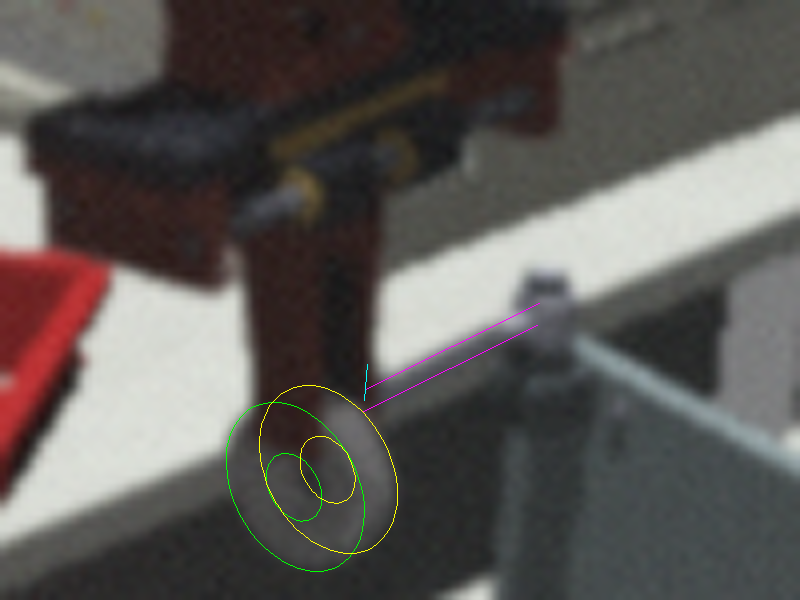

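The ring and peg outlines fit the picture to about 1 mm. I'll line up in front of the peg's end.

Call:
jog_arm:
  xyz:
    - [2, 2, 1]
    - [4, 4, 1]
    - [5, 5, 1]
    - [5, 5, 1]
    - [3, 4, 1]
    - [2, 2.5, 0]
    - [0, 0, 0]
  yaw: [0.3, 0.3, 0, 0, 0, 0, 0]

```text
t: 22.95
ee_pos: [468.7, -131.3, 134.6]
orientation: [2.091, 2.241, -0.071]
ft_force: [-0.2, -0.1, -1.8]
width: 15.9
```

```bash
python3 -c "
from h import *
s=ctrl.get_image('scene');C,ya=ringC();overlay(s,C,ya,(280,170),8,'pics/o21.png')"
```

```text
C [ 467.6 -127.6  153.9] r 123.9 lateral(+ = left of u, -y) -0.6 dz 3.9 jaw err -0.001 pitch 0.018
to lateral 0: shift [ 0.  -0.6  0. ]  u [-0.997 -0.072  0.   ]
```

View pics/o21.png

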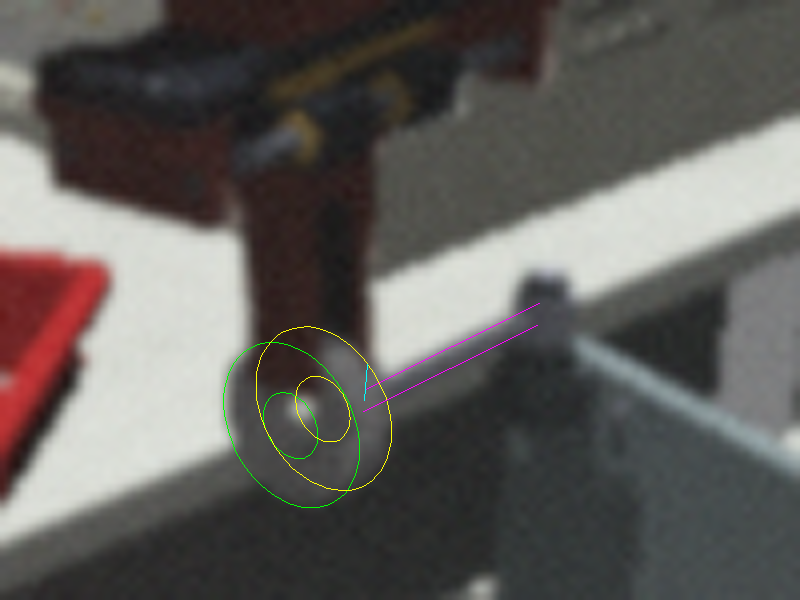

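```bash
python3 -c "
from h import *
s=ctrl.get_image('scene');t=ctrl.get_image('top')
u=np.array([np.cos(TH),np.sin(TH),0])
out=[]
for im,n,c in((s,'s12',(260,170)),(t,'t12',(260,130))):
    I=cv2.imread(f'pics/{n}.png'); I=cv2.resize(I,None,fx=2,fy=2,interpolation=2)
    q=lambda X:tuple(int(v) for v in ((proj(im,X)-c+0.5)*8))
    v=np.array([-u[1],u[0],0])
    off=[np.array([0,0,4.]),np.array([0,0,-4.])] if n=='s12' else [4*v,-4*v]
    for w in off: cv2.line(I,q(PV+w),q(PV+95*u+w),(255,0,255),1)
    cv2.line(I,q(PV+95*u),q(PV+95*u+[0,0,13]),(255,255,0),1)
    x0,y0=(480,230) if n=='s12' else (400,170)
    J=I[y0:y0+400,x0:x0+350]; out.append(cv2.resize(J,(350,400)))
cv2.imwrite('pics/o22.png',np.hstack(out))"
```

```text
(no output)
```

View pics/o22.png

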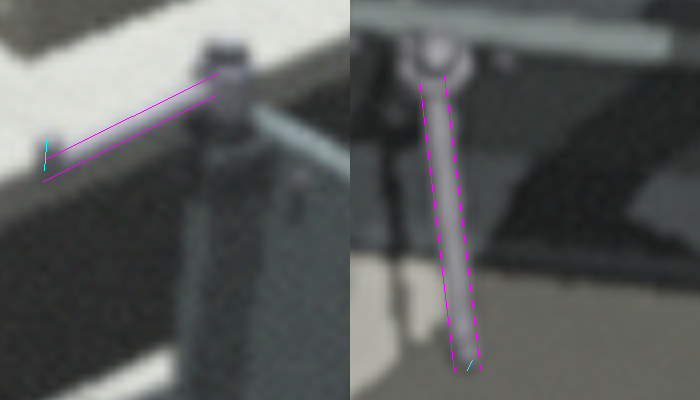

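Call:
jog_arm:
  xyz:
    - [2, 0, 0.4]
    - [4, -0.2, 0.4]
    - [4, 0, 0.3]
    - [4, 0, 0]
    - [3, 0, 0]
    - [0, 0, 0]
  yaw: [0, 0, 0, 0, 0, 0]

```text
t: 23.6
ee_pos: [486.3, -132.6, 135.6]
orientation: [2.093, 2.24, -0.072]
ft_force: [0.7, 0.5, -1.4]
width: 15.4
```

```bash
python3 -c "
from h import *
s=ctrl.get_image('scene');C,ya=ringC();st();overlay(s,C,ya,(300,180),10,'pics/o23.png')"
```

```text
C [ 485.1 -128.7  154.9] r 106.6 lateral(+ = left of u, -y) 1.8 dz 4.9 jaw err -0.003 pitch 0.017
to lateral 0: shift [-0.1  1.8 -0. ]  u [-0.997 -0.072  0.   ]
t 23.65 pos [ 486.  -132.6  135.6] jaw 0.068 F [-0.1 -0.8 -2. ] w 15.7 q6 -0.24
```

View pics/o23.png

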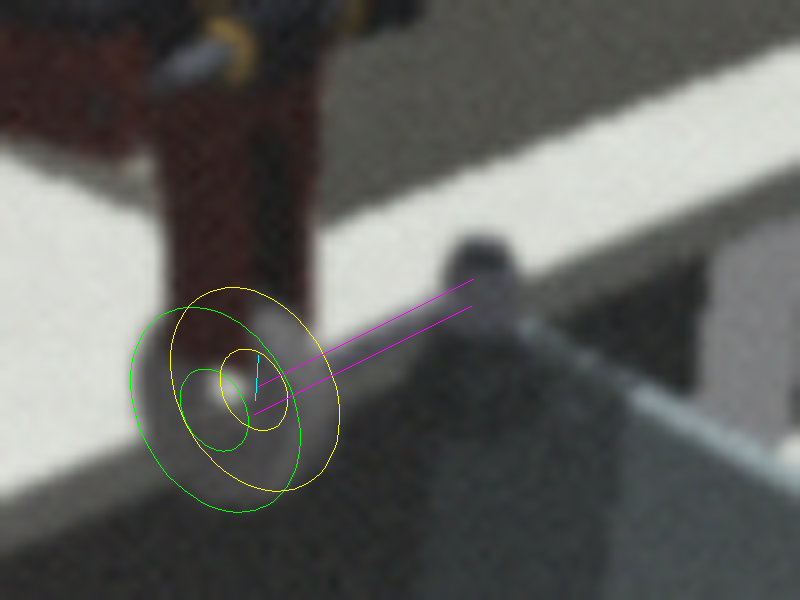

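```bash
python3 -c "
from h import *
ims=[ctrl.get_image('scene')['img'].astype(float) for _ in range(4)]
m=np.mean(ims,0)[205:245,305:345]
m=np.clip((m-20)*1.6,0,255).astype(np.uint8)
cv2.imwrite('pics/s24.png',cv2.resize(m,None,fx=15,fy=15,interpolation=2))
s=ctrl.get_image('scene');C,ya=ringC()
for off in(-8,8):
  a=np.cross([0,0,1],ya);a/=np.linalg.norm(a)
  print([((proj(s,C+off*ya+d)-[305,205]+.5)*15).round(0).tolist() for d in (0*a,27.5*a,-27.5*a,np.array([0,0,-27.5]),11*a,-11*a,np.array([0,0,-11.]))])"
```

```text
C [ 484.3 -128.6  154.8] r 107.4 lateral(+ = left of u, -y) 1.6 dz 4.8 jaw err -0.003 pitch 0.016
to lateral 0: shift [-0.1  1.6 -0. ]  u [-0.997 -0.072  0.   ]
[[242.0, 242.0], [117.0, 190.0], [371.0, 296.0], [232.0, 386.0], [192.0, 221.0], [293.0, 263.0], [238.0, 300.0]]
[[301.0, 212.0], [177.0, 160.0], [430.0, 264.0], [291.0, 354.0], [251.0, 191.0], [352.0, 233.0], [297.0, 269.0]]
```

View pics/s24.png

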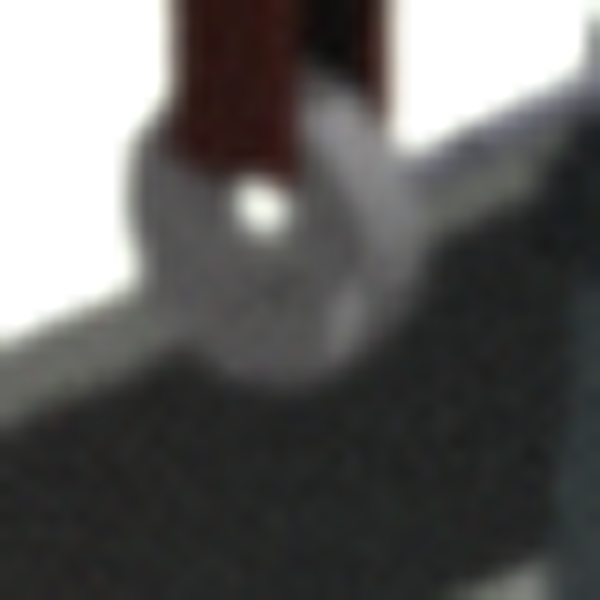

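Call:
jog_arm:
  xyz:
    - [0, 1, 0]
    - [0, 1, 0]
    - [0, 0, 0]
  yaw: [0, 0.2, 0]

```text
t: 24.15
ee_pos: [484.7, -130.3, 135.5]
orientation: [2.09, 2.245, -0.073]
ft_force: [-0.3, -0.4, -2.1]
width: 15.6
```

```bash
python3 -c "
from h import *
C,ya=ringC();st()"
```

```text
C [ 483.9 -126.4  154.9] r 107.6 lateral(+ = left of u, -y) -0.6 dz 4.9 jaw err 0.001 pitch 0.016
to lateral 0: shift [ 0.  -0.6  0. ]  u [-0.997 -0.072  0.   ]
t 24.15 pos [ 484.7 -130.3  135.5] jaw 0.071 F [-0.3 -0.4 -2.1] w 15.6 q6 -0.24
```

Call:
jog_arm:
  xyz:
    - [2, 0.1, 0]
    - [2, 0.2, 0]
    - [2, 0.1, 0]
    - [2, 0.2, 0]
  yaw: [0, 0, 0, 0]

```text
t: 24.48
ee_pos: [493.0, -129.5, 135.6]
orientation: [2.09, 2.245, -0.073]
ft_force: [0.1, -0.1, -1.8]
width: 15.5
```

Call:
jog_arm:
  xyz:
    - [2, 0.1, 0]
    - [2, 0.2, 0]
    - [0, 0, 0]
  yaw: [0, 0, 0]

```text
t: 24.73
ee_pos: [498.3, -129.2, 135.6]
orientation: [2.089, 2.244, -0.072]
ft_force: [0.2, 0.4, -2.8]
width: 15.7
```

```bash
python3 -c "
from h import *
ims=[ctrl.get_image('scene')['img'].astype(float) for _ in range(3)]
m=np.mean(ims,0)[205:245,305:345]
m=np.clip((m-20)*1.6,0,255).astype(np.uint8)
cv2.imwrite('pics/s25.png',cv2.resize(m,None,fx=15,fy=15,interpolation=2))
C,ya=ringC();st()"
```

```text
C [ 496.8 -125.3  154.9] r 94.7 lateral(+ = left of u, -y) -0.8 dz 4.9 jaw err 0.001 pitch 0.016
to lateral 0: shift [ 0.1 -0.8  0. ]  u [-0.997 -0.072  0.   ]
t 24.88 pos [ 497.6 -129.2  135.5] jaw 0.072 F [ 0.1  0.3 -1.3] w 15.9 q6 -0.23
```

View pics/s25.png

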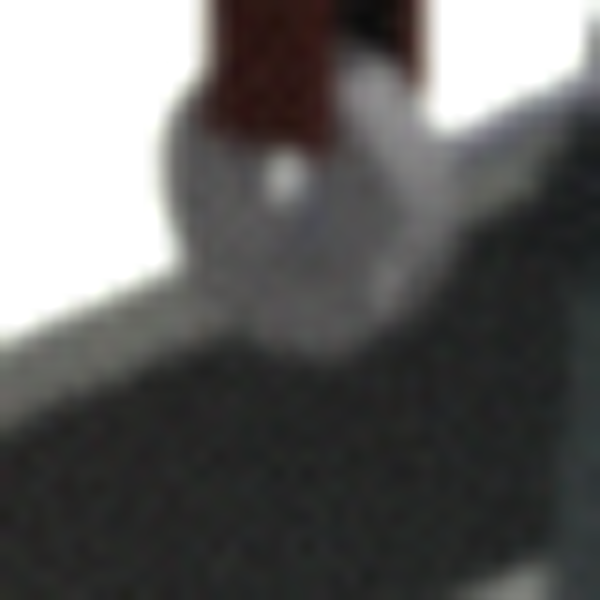

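No contact so far, and the upturned end is now showing in the bore at crop (310,215). Moving on.

Call:
jog_arm:
  xyz:
    - [2, 0.1, 0]
    - [2, 0.1, 0]
    - [2, 0.1, 0]
  yaw: [0, 0, 0]

```text
t: 25.13
ee_pos: [503.4, -128.8, 135.4]
orientation: [2.09, 2.245, -0.073]
ft_force: [0.3, -0.1, -1.8]
width: 15.3
```

Call:
jog_arm:
  xyz:
    - [2, 0.1, 0]
    - [2, 0.1, 0]
    - [2, 0.1, 0]
  yaw: [0, 0, 0]

```text
t: 25.38
ee_pos: [510.1, -128.5, 135.5]
orientation: [2.09, 2.245, -0.073]
ft_force: [0.6, -0.6, -1.5]
width: 15.9
```

```bash
python3 -c "
from h import *
ims=[ctrl.get_image('scene')['img'].astype(float) for _ in range(2)]
m=np.mean(ims,0)[195:235,310:350]
m=np.clip((m-20)*1.6,0,255).astype(np.uint8)
cv2.imwrite('pics/s26.png',cv2.resize(m,None,fx=15,fy=15,interpolation=2))
C,ya=ringC();st()"
```

```text
C [ 509.6 -124.7  154.9] r 81.9 lateral(+ = left of u, -y) -0.5 dz 4.9 jaw err 0.001 pitch 0.016
to lateral 0: shift [ 0.  -0.5  0. ]  u [-0.997 -0.072  0.   ]
t 25.48 pos [ 510.4 -128.5  135.5] jaw 0.071 F [ 0.1 -0.2 -2.3] w 15.6 q6 -0.22
```

View pics/s26.png

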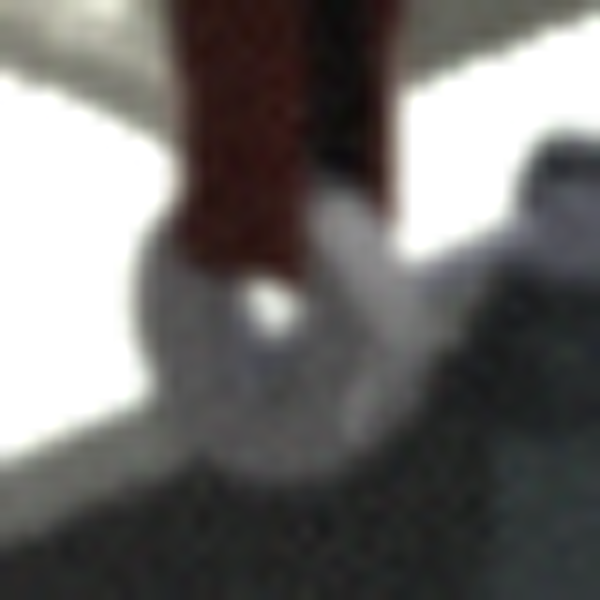

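Call:
jog_arm:
  xyz:
    - [2, 0.1, 0]
    - [2, 0.1, 0]
    - [2, 0.1, 0]
    - [2, 0.1, 0]
  yaw: [0, 0, 0, 0]

```text
t: 25.82
ee_pos: [518.5, -128.1, 135.4]
orientation: [2.09, 2.245, -0.073]
ft_force: [0.2, 0.5, -1.9]
width: 15.6
```

Call:
jog_arm:
  xyz:
    - [2, 0.1, 0]
    - [2, 0.1, 0]
    - [2, 0.1, 0]
    - [2, 0.1, 0]
    - [0, 0, 0]
  yaw: [0, 0, 0, 0, 0]

```text
t: 26.23
ee_pos: [528.0, -127.6, 135.4]
orientation: [2.09, 2.245, -0.073]
ft_force: [0.3, 0.1, -1.3]
width: 15.7
```

```bash
python3 -c "
from h import *
ims=[ctrl.get_image('scene')['img'].astype(float) for _ in range(2)]
m=np.mean(ims,0)[190:230,315:355]
m=np.clip((m-20)*1.6,0,255).astype(np.uint8)
cv2.imwrite('pics/s27.png',cv2.resize(m,None,fx=15,fy=15,interpolation=2))
C,ya=ringC();st()"
```

```text
C [ 526.8 -123.7  154.7] r 64.7 lateral(+ = left of u, -y) -0.2 dz 4.7 jaw err 0.001 pitch 0.015
to lateral 0: shift [ 0.  -0.2  0. ]  u [-0.997 -0.072  0.   ]
t 26.33 pos [ 527.6 -127.6  135.3] jaw 0.072 F [-0.4  0.6 -1.8] w 15.6 q6 -0.22
```

View pics/s27.png

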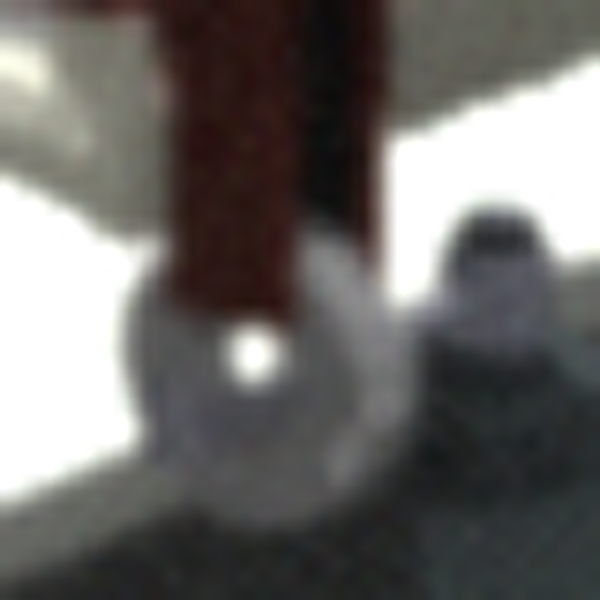

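Call:
jog_arm:
  xyz:
    - [2, 0.1, 0]
    - [2, 0.1, 0]
    - [2, 0.1, 0]
    - [0, 0, 0]
  yaw: [0, 0, 0, 0]

```text
t: 26.67
ee_pos: [533.8, -127.3, 135.3]
orientation: [2.09, 2.245, -0.074]
ft_force: [0.4, -0.4, -2.0]
width: 15.4
```

Call:
jog_arm:
  xyz:
    - [0, 0, -2]
    - [0, 0, -2]
    - [0, 0, -2]
    - [0, 0, -1]
    - [0, 0, 0]
  yaw: [0, 0, 0, 0, 0]

```text
t: 27.08
ee_pos: [533.7, -127.2, 127.4]
orientation: [2.09, 2.246, -0.074]
ft_force: [-0.9, -0.6, -1.0]
width: 16.0
```

```bash
python3 -c "
from h import *
C,ya=ringC();st()"
```

```text
C [ 533.  -123.3  146.8] r 58.5 lateral(+ = left of u, -y) -0.2 dz -3.2 jaw err 0.001 pitch 0.014
to lateral 0: shift [ 0.  -0.2  0. ]  u [-0.997 -0.072  0.   ]
t 27.08 pos [ 533.7 -127.2  127.4] jaw 0.072 F [-0.9 -0.6 -1. ] w 16.0 q6 -0.21
```

Call:
jog_arm:
  xyz:
    - [0, 0, -1]
    - [0, 0, -1]
    - [0, 0, 0]
  yaw: [0, 0, 0]

```text
t: 27.33
ee_pos: [533.6, -127.2, 125.2]
orientation: [2.091, 2.246, -0.074]
ft_force: [-1.2, 0.5, 1.3]
width: 15.6
```

Call:
jog_arm:
  xyz:
    - [0, 0, -0.7]
    - [0, 0, 0]
  yaw: [0, 0]

```text
t: 27.5
ee_pos: [533.7, -127.3, 125.0]
orientation: [2.09, 2.245, -0.074]
ft_force: [-1.3, 0.4, 1.6]
width: 15.7
```

The ring has touched down on the peg (Fz went from -2 to +1.6 N). Opening a little to let go.

Call:
jog_arm:
  xyz:
    - [0, 0, 0]
    - [0, 0, 0]
    - [0, 0, 0]
    - [0, 0, 0]
  yaw: [0, 0, 0, 0]
  gripper: 0.7

```text
t: 27.83
ee_pos: [534.6, -127.5, 125.6]
orientation: [2.089, 2.244, -0.072]
ft_force: [-0.4, 0.2, -0.2]
width: 26.2
```

```bash
python3 -c "
from h import *
ims=[ctrl.get_image('scene')['img'].astype(float) for _ in range(2)]
m=np.mean(ims,0)[190:230,315:355]
m=np.clip((m-20)*1.6,0,255).astype(np.uint8)
cv2.imwrite('pics/s28.png',cv2.resize(m,None,fx=15,fy=15,interpolation=2))
C,ya=ringC();st()"
```

```text
C [ 533.7 -123.6  144.9] r 57.8 lateral(+ = left of u, -y) 0.2 dz -5.1 jaw err 0.001 pitch 0.016
to lateral 0: shift [-0.   0.2 -0. ]  u [-0.997 -0.072  0.   ]
t 27.93 pos [ 534.5 -127.5  125.5] jaw 0.071 F [-0.8  0.1  0.9] w 26.3 q6 -0.21
```

View pics/s28.png

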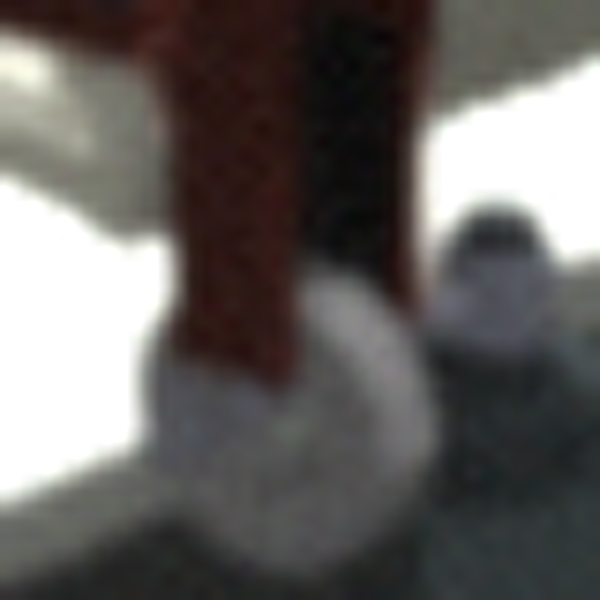

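Call:
jog_arm:
  xyz:
    - [0, 0, 2]
    - [0, 0, 4]
    - [0, 0, 6]
    - [0, 0, 10]
    - [0, 0, 15]
    - [0, 0, 20]
    - [0, 0, 25]
    - [-10, -15, 15]
    - [-15, -25, 5]
    - [-20, -30, 0]
    - [-20, -30, 0]
    - [-15, -30, 0]
    - [-5, -10, 0]
    - [0, 0, 0]
    - [0, 0, 0]
  yaw: [0, 0, 0, 0, 0, 0, 0, 0, 0, 0, 0, 0, 0, 0, 0]

```text
t: 29.18
ee_pos: [447.9, -272.6, 246.1]
orientation: [2.077, 2.238, -0.066]
ft_force: [0.6, 0.5, 0.1]
width: 26.6
```

```bash
python3 -c "
from h import *
st();s=ctrl.get_image('scene');t=ctrl.get_image('top')
for im,k,c in((s,'s',(290,170)),(t,'t',(280,130))):
  x,y=c;cv2.imwrite(f'pics/{k}29.png',cv2.resize(im['img'][y:y+100,x:x+133],None,fx=6,fy=6,interpolation=2))
for n in('ring_center','hook_pivot','plug_c','tin_c','rotor_b_c'):
  P=[]
  for im in(s,t):
    r=ctrl.pinpoint(im,n);print(n,[(px(q['centre']).round(1).tolist(),round(q['confidence'],2)) for q in r[:2]]);P.append(r)
  if P[0] and P[1]: print(tri(s,px(P[0][0]['centre']),t,px(P[1][0]['centre'])).round(1))
"
```

```text
t 29.18 pos [ 447.9 -272.6  246.1] jaw 0.075 F [0.6 0.5 0.1] w 26.6 q6 -0.57
ring_center [([334.6, 214.7], 0.52)]
ring_center [([325.3, 185.0], 0.5)]
[ 526.5 -130.3  156.1]
hook_pivot [([346.4, 210.7], 0.93)]
hook_pivot [([321.8, 160.2], 0.76)]
[ 590.7 -122.8  146.6]
plug_c [([296.6, 282.5], 0.59)]
plug_c [([321.4, 238.1], 0.66), ([322.2, 185.3], 0.21)]
[ 410.4 -127.7   -4.1]
tin_c [([199.2, 239.1], 0.81)]
tin_c [([192.3, 268.5], 0.77)]
[336.6 227.7  -2.3]
rotor_b_c [([184.4, 224.9], 0.53)]
rotor_b_c [([162.6, 270.2], 0.58)]
[332.3 304.3  17.5]
```

View pics/s29.png

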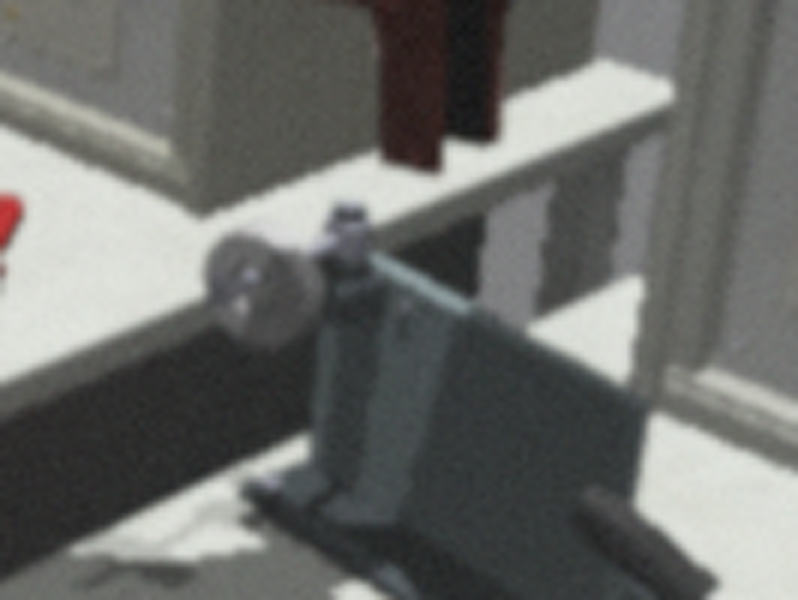

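View pics/t29.png

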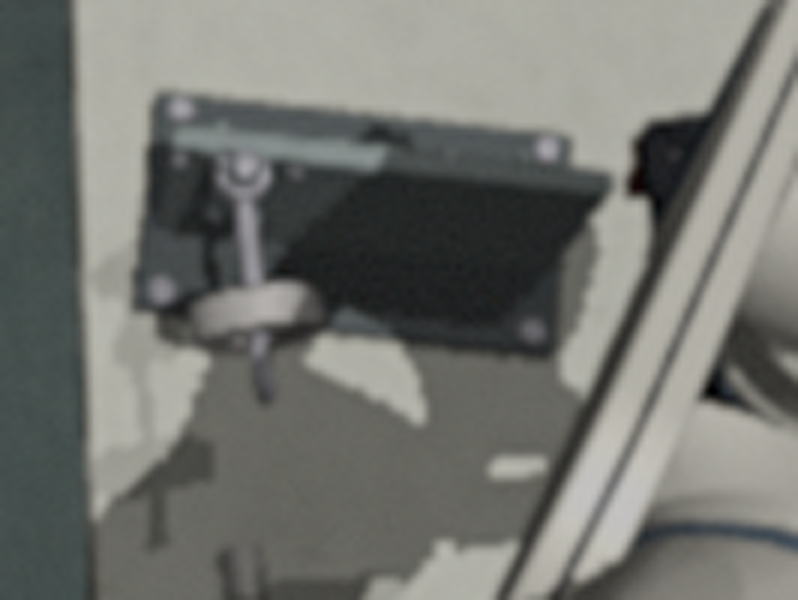

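```bash
python3 -c "
from h import *
t=ctrl.get_image('top');a=cv2.imread('pics/t0.png');b=t['img']
# stand shift by registration of the foot's left/back screws
for (x,y) in((303,142),(365,148),(300,172)):
  A=cv2.cvtColor(a[y:y+16,x:x+16],6).astype(np.float32);B=cv2.cvtColor(b[y:y+16,x:x+16],6).astype(np.float32)
  print(cv2.phaseCorrelate(A,B,cv2.createHanningWindow((16,16),5)))
st();ctrl.close_job();print('closed')"
```

```text
((0.0832276782978818, -0.07611151855886789), 1.0044398671016097)
((0.27842968302617077, 0.6703426366705001), 1.0759721770882607)
((0.3370919179854326, 0.15148581547884543), 1.0033296896144748)
t 29.83 pos [ 448.2 -271.9  245.1] jaw 0.077 F [ 0.8 -0.6 -0.2] w 25.9 q6 -0.57
the job is handed in; nothing more can be done
closed
```

I swung the peg out to its stop, hung the ring on it behind the upturned end, backed the arm clear and handed the job in at 29.8 s. No verdict was given.

**Peg:** I felt the stop as a jump from about 4 N to 9.5 N, pushing about 72 mm from the pin, and backed off at once. The last top view shows the peg pointing the same way as it did just after the swing. No reading shows the joint value itself.

**Ring:** It went over the upturned end with no force above the sensor noise, and I set it down with about 3.6 N. In the last pictures it hangs upright, roughly 58 mm from the pin, with the fingers well away and no force at the wrist.

**What disagreed:**
- **Fingertips:** they sit about 34 mm above the reported TCP. I found this from the pictures and a touch on the peg, and corrected for it.
- **Tool tilt:** it drifted to about 0.09 rad, but the jaw direction stayed level to about 0.02 rad while the ring went on.
- **Ring height:** the network put the ring's centre at about 156 mm, outside the 136 to 150 mm limit. The set-down position gave about 144 to 145 mm, which I trusted instead.
- **Stand shift:** two of the three patches on the stand's foot moved 0.1 to 0.4 pixel (about 1 mm or less). The third read 0.7 pixel (about 2 mm); I put this down to a changed shadow there but did not check. The hub stayed where it was in the top view.
- **Bystanders:** the plug and tin read within about 10 mm of where they started, which is within the networks' scatter. The rotor was within about 1.5 pixels in the top view.

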